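# Clear the ledge and flip open the wide caddy's lid

## Robot

A 7-joint arm with a two-finger parallel gripper is mounted at the origin on the work surface. World frame = base frame: x ahead of the robot, y to its left, z up, the work surface at z = 0. Lengths are in m, angles in degrees, forces in N, time in s.
With the tool pointing down it reaches from about 0.425 to 0.925 m from the base axis. Payload 6.8 kg.
Tool frame: the origin (TCP) lies midway between the tips of the shut fingers; the grasp point (between the pads) lies 19 mm behind it (arm.grasp_offset is the distance from the TCP to the grasp point, in m); x points along the fingers, z is the direction in which the jaws open and shut, and the axes are right-handed (so a half turn about x gives the same grasp; the last joint's range is limited). The gripper opens to 85 mm and grips with 20 to 120 N. Pads are 22 mm wide; open, the fingers measure 114 mm over their backs; the gripper's body (76 mm by 85 mm) begins 54 mm behind the grasp point. The pads swing forward as they close: fully open they stand 13 mm farther back than shut.
Start: joints at [68.405, 27.33, 1.283, 89.118, -0.659, 63.558, -4.761], TCP at [0.179, -0.651, 0.231] pointing down, gripper open.
Joint ranges: [-169.35, 169.35], [-19.33, 120.38], [-80.79, 83.38], [13.8, 139.57], [-78.32, 258.32], [9.67, 109.79], [-169.56, 169.56]. Speed limits (degrees/s): [136.94, 136.94, 180, 180, 180, 180, 180].

## Interface

Orientations are given as a 3x3 rotation matrix whose columns are the frame's x, y, z axes.
In Python, from cell import observe, optics, workorder, arm gives the robot as it stands. The module is installed in compiled form; this text tells all that it offers.
- The arm moves only by the tool play_rows, never from a script. Its argument "motion" is a list of rows, each a list of 3 entries, a list of its own where there are three numbers: the shift along the tool's x, y, z in mm, then the turn, a rotation vector about the tool's x, y, z in rad, then the opening, from 0 (shut) to 1 (fully open). A call has 1 to 5 rows; each row shifts and turns the commanded pose from where the row before left it, along the tool's axes as they then stand; what a row does not reach is not made up. A row lasts 1/8 s, in which the tool goes at most 62.5 mm and 10.7 degrees, less where a joint would pass 70% of its speed; a pose out of reach is approached as far as the arm can. A call is refused whole if a number of a shift passes 62.5 or a number of a turn 0.188, either way. A call with a gripper value outside its range is refused whole. The fingers move at their own pace and stop on an object; the grip force is fixed at half the most. Time passes only in rows, so rows that do not move let the fingers close. It gives the time, the measured TCP pose, the force and the opening at its end, in the units of the state.
- observe(): the state, without advancing time (a new reading comes with each control period).
- optics.get_image(name): name is "scene" or "top" or "wrist"; returns the picture (384x512x3 uint8, red, green, blue); there is no depth.
- optics.camera_model(name): a dict with "fx", "fy", "cx", "cy" (pixels), "eye" and "orientation" of the camera in the world. Camera axes: x right, y up, looking along -z (the intrinsics and any distortion apply to the point x, -y, -z); pixel columns grow to the right and rows downward; lengths in m; the calibration is good to about 2 mm. A picture is of the moment at which its call begins: read the wrist's pose just before it. camera_model takes no time and is no camera call; for the wrist camera it gives the pose at the moment of the call.
- workorder.close_job(): hands the job in, once; it reports no verdict.
Trained networks look in the newest picture that a camera, given by its name, has taken for a name from the list of things; names that differ only in an ending like _2 or _b are one class to them, and where a whole thing is asked for, a point or a joint stands for the part that bears it (a point fixed in the world has none). Each returns a list of dicts, best first, with "score" (0 to 1); they miss things now and then, are a little off and sometimes report something else, mostly with a low value. They report only what shows in the picture. A call takes as long as a camera call. They do not tell look-alikes from the thing itself.
- optics.cut_out(camera, target): "pixels" (384x512 bool, what is visible of it) and "bbox" ([centre column, centre row, width, height] in pixels, round what is visible of it).
The state is a dict: "t": time; "joints": joint angles; "dq": joint speeds; "effort": joint torques, N m; "eef_pos": TCP position; "tool_rot": TCP orientation; "contact_force": force on the tool from outside, world axes, zero at the start; "ft_torque": the same for the moment, N m; "opening": finger opening in m.
Only numpy, scipy, OpenCV 4.12 (cv2) and the standard library are available. Lean on these libraries where they do the work, as an engineer would, in place of code of your own. Each camera call takes 0.05 s, during which the arm holds its last target.

## Task

Open the wide caddy of the dispenser rail for service using only the fingertips, with nothing gripped or picked up. First push the round tub sideways along the ledge, upright, until it is clear of where the wide lid will land; then push that lid up by its overhanging front lip and over its spine until it lies flat on the ledge. Leave the two narrow lids shut and everything else where it is.

Things in the scene. Friction and masses are not known exactly. Their poses are not given: they have to be found in the camera images.
- rail: Fixed steel dispenser rail with three caddies side by side, 130 mm apart (left, middle, right place). Origin on the table under the middle of the line of spines; x points from the caddies to the ledge (away from the robot, give or take the yaw), y left along the spines, z up. The caddies' front walls are at x = -90 mm; the space under the lips, in front of those walls, is free.
- ledge_mid (a point): Middle of the top of the flat steel ledge that runs behind the spines, 98 mm above the table, at rail x = 80 mm. The ledge spans rail x = 4 to 156 mm and y = -220 to 220 mm; an upstand 16 mm high runs along its back edge.
- caddy_wide: The wide caddy, 120 mm wide (the other two are 85 mm), in any of the rail's three places; fixed, axes parallel to the rail's. Steel box from x = -90 to 0 mm, y = -60 to 60 mm, rim 98 mm above the table. Origin on the table under the middle of its spine.
- spine_wide (a point): Middle of the wide caddy's hinge spine, on the hinge axis (which runs along the caddy's y), 100 mm above the table.
- leaf_wide (a joint): Angle of the wide caddy's steel lid leaf, rad: 0 = shut on the caddy (starts up to 0.12 ajar), 1.57 = upright, 3.14 = flipped over, flat on the ledge (its stop). The leaf is 120 mm wide and reaches 115 mm from the spine, so that it overhangs the front wall as a 25 mm lip. Stiff hinge: the leaf stays at any angle and never falls by itself; turning it takes 0.5 to 3 N at its edge.
- lip_wide (a point): Middle of the front edge of the wide leaf's lip, 115 mm from the spine; moves with the leaf. The leaf is a 3 mm sheet, 120 mm wide, underside 2 mm below the hinge axis when shut, with a 2 mm thick, 92 mm wide stiffening panel on its upper side (when shut) from 16 to 78 mm from the spine; the lip is plain sheet.
- leaf_left (a joint): Angle of the lid leaf of one of the two narrow caddies (85 mm wide, otherwise like the wide one; despite the name it may be in any place), 0 = shut; starts shut.
- leaf_right (a joint): The same for the other narrow caddy; starts shut.
- tub: Closed round white plastic tub, 60 mm across at its lid and 52 mm at its foot, 50 mm tall, 110 to 220 g, loose, standing upright on the ledge behind the wide caddy where its leaf has to land. Origin at the centre of its underside, z axis up.
- shaker: steel shaker, 38 mm across, 58 mm tall, on the table just in front of the rail; bystander
- spoon: spoon lying on the table in front of the rail; bystander
- cup: small steel bowl, 66 mm across, 45 mm tall, on the table in front of the rail; bystander
- squeeze: clear bottle, 60 mm across, 170 mm tall, on the table to the right; bystander
- jar: glass jar with steel cap, 76 mm across, 100 mm tall, on the table to the left; bystander
- beaker: clear plastic cup, 84 mm across, 120 mm tall, on the table to the left; bystander
- spatula: spatula lying on the table to the right; bystander
Not all that is in view belongs to the job. What is shaped like the tub but blue is not meant.

How it is judged (in metres and radians):
On the way, in this order (a step that is already met when the one before it is completed fails the run):
1. the tub stands on the ledge, clear to the side of the wide lid's landing place, while that lid is not yet turned over ((y of tub in the frame of caddy_wide above 0.09 m or y of tub in the frame of caddy_wide below -0.09 m) and value of joint leaf_wide below 0.6 rad and height (world z) of tub between 0.09 and 0.106 m and angle between tub's own z axis and vertical below 0.15 rad), for 0.2 s.
2. the wide lid has been turned over its spine and lies flat on the ledge (value of joint leaf_wide above 3.05 rad), for 0.2 s.
At the end, for the whole second after the job is handed in: The wide leaf lies flat on the ledge (over 3.05 rad of 3.14); both narrow leaves are shut (under 0.1 rad); the tub stands at rest upright on the ledge, its centre over 90 mm to either side of the wide caddy's middle (value of joint leaf_wide above 3.05 rad and value of joint each of leaf_left, leaf_right below 0.1 rad and (y of tub in the frame of caddy_wide above 0.09 m or y of tub in the frame of caddy_wide below -0.09 m) and linear speed of tub below 0.02 m/s and height (world z) of tub between 0.09 and 0.106 m and angle between tub's own z axis and vertical below 0.15 rad); the robot touches nothing.
It fails at once if the tub is lifted (over 15 mm above the ledge), or pinched or shoved hard (over 25 N) (height (world z) of tub above 0.113 m or contact force between the fingers and tub above 25 N).
It fails at once if the tub is tipped (over 0.5 rad) or falls off the ledge (angle between tub's own z axis and vertical above 0.5 rad or height (world z) of tub below 0.08 m).
It fails at once if the wide lid is pinched: the fingers press on its sheet and on its upper panel at once (contact force between the fingers and leaf_wide_c0 above 4 N and contact force between the fingers and leaf_wide_c1 above 4 N).
It fails at once if a narrow lid is opened (over 0.2 rad) (value of joint any of leaf_left, leaf_right above 0.2 rad).
It fails at once if a bystander is moved by more than 30 mm (distance of any of shaker, spoon, cup, squeeze, jar, beaker, spatula from where it was at the start of the episode above 0.03 m).
It also fails if it takes over 61 s, if anything falls off the work surface, if the arm or the gripper's body presses on something with over 40 N, if the wrist force passes 120 N, or if a joint passes its speed limit or range.

## Working session

There is one attempt and no reset: what is moved stays moved. The work goes in short steps, Python scripts to look and compute and a tool call to move; the robot and the scene stay as the last step left them, time stands still between calls to the robot, and variables do not carry over. Pictures are saved under pics/ and viewed, and the job is handed in when it is done.

Besides the shell and the picture viewer there is one more tool, called as name([rows], argument=value, ...), one row to a line, values as JSON. play_rows: Moves the arm, as the interface text tells. Its arguments: {"type":"object","properties":{"motion":{"type":"array"}},"required":["motion"]}

```bash
ls; mkdir -p pics; python3 - <<'E'
from cell import observe, optics
import cv2, numpy as np
s=observe()
for k,v in s.items(): print(k,np.round(v,3).tolist())
for n in ["scene","top"]:
    im=optics.get_image(n); cv2.imwrite(f"pics/{n}0.png",im[:,:,::-1])
    print(n,optics.camera_model(n))
E
```

```text
pics
t 0.0
joints [68.406, 27.375, 1.28, 89.179, -0.657, 63.561, -4.761]
dq [-0.02, -0.01, -0.013, -0.02, 0.034, -0.027, -0.019]
effort [-0.001, -59.644, 1.607, -28.12, 0.012, 0.009, -0.0]
eef_pos [0.179, -0.65, 0.23]
tool_rot [[-0.001, 0.964, 0.266], [0.002, 0.266, -0.964], [-1.0, -0.0, -0.002]]
contact_force [0.076, 0.578, 0.113]
ft_torque [-0.002, 0.014, -0.033]
opening 0.085
scene {'fx': 462.63373008802154, 'fy': 462.63373008802154, 'cx': 249.30294833885935, 'cy': 188.0972819302367, 'eye': array([1.27159685, 0.02422476, 1.33619043]), 'orientation': array([[-0.06531356, -0.86750571,  0.49312066],
       [ 0.99785309, -0.05917323,  0.02806659],
       [ 0.00483162,  0.4938951 ,  0.86950807]])}
top {'fx': 495.3687660948366, 'fy': 495.3687660948366, 'cx': 260.9595805252613, 'cy': 198.1622217229094, 'eye': array([ 0.43817084, -0.03254166,  1.59607499]), 'orientation': array([[-0.00768171,  0.99710462, -0.07565299],
       [-0.99970968, -0.00938552, -0.02219163],
       [-0.02283742,  0.07546056,  0.99688723]])}
```

View pics/scene0.png

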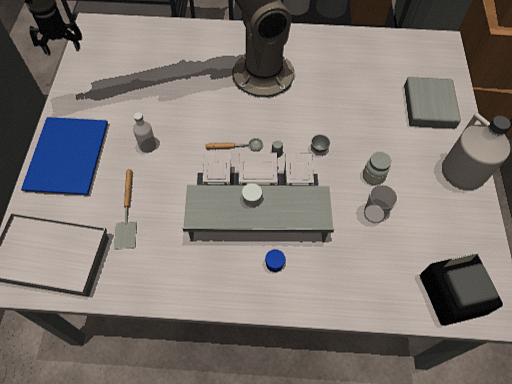

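View pics/top0.png

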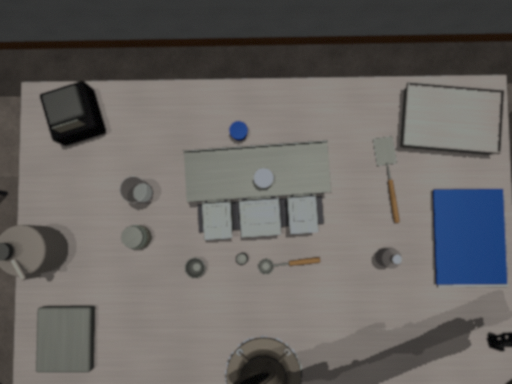

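The top view shows the wide caddy in the middle place at (260,217). The white tub is behind it on the ledge at (263,178). The blue look-alike at (238,131) is off the ledge and not meant. I'll enlarge that area and measure.

```bash
cat > h.py <<'E'
import numpy as np, cv2
from cell import observe, optics
def ray(n,u,v,z,m=None):
    m=m or optics.camera_model(n)
    d=m['orientation']@np.array([(u-m['cx'])/m['fx'],-(v-m['cy'])/m['fy'],-1])
    e=np.array(m['eye']); return e+d*(z-e[2])/d[2]
def proj(n,P,m=None):
    m=m or optics.camera_model(n)
    c=m['orientation'].T@(np.array(P)-m['eye'])
    return np.array([m['cx']+m['fx']*c[0]/-c[2], m['cy']-m['fy']*c[1]/-c[2]])
E
python3 - <<'E'
from h import *
for n in ["top","scene"]:
    im=optics.get_image(n)
    c=(170,120,350,280) if n=="top" else (170,130,350,250)
    cv2.imwrite(f"pics/{n}_z.png",cv2.resize(im[c[1]:c[3],c[0]:c[2],::-1],None,fx=4,fy=4,interpolation=cv2.INTER_CUBIC))
    for t in ["rail","caddy_wide","leaf_wide","leaf_left","tub","shaker","cup","spoon"]:
        for r in optics.cut_out(n,t)[:3]:
            cs=cv2.findContours(r['pixels'].astype(np.uint8),0,2)[0]
            rr=cv2.minAreaRect(np.vstack(cs))
            print(n,t,round(r['score'],2),np.round(r['bbox'],1),r['pixels'].sum(),np.round(cv2.boxPoints(rr),1).tolist())
E
```

```text
top rail 0.71 [257.1 186.4 148.3  89.3] 7776 [[182.10000610351562, 150.0], [326.3999938964844, 140.0], [332.20001220703125, 222.6999969482422], [187.89999389648438, 232.8000030517578]]
top rail 0.63 [193.7 268.4  22.7  18.7] 336 [[184.0, 257.0], [204.0, 257.0], [204.0, 277.0], [184.0, 277.0]]
top caddy_wide 0.7 [260.6 214.7  35.8  42.7] 1583 [[237.1999969482422, 197.6999969482422], [277.79998779296875, 194.0], [281.5, 235.0], [240.89999389648438, 238.60000610351562]]
top leaf_wide 0.81 [258.4 216.8  44.   41.2] 1457 [[237.6999969482422, 197.1999969482422], [276.5, 194.5], [279.3999938964844, 234.5], [240.5, 237.1999969482422]]
top leaf_left 0.67 [303.5 213.1  32.3  38.4] 1031 [[286.70001220703125, 194.6999969482422], [314.6000061035156, 192.6999969482422], [317.3999938964844, 232.0], [289.5, 234.0]]
top tub 0.67 [261.9 178.3  18.2  23.7] 328 [[253.0, 168.0], [272.0, 168.0], [272.0, 188.0], [253.0, 188.0]]
top tub 0.5 [238.2 130.6  18.   23.7] 282 [[229.0, 121.0], [246.0, 121.0], [246.0, 140.0], [229.0, 140.0]]
top shaker 0.47 [240.8 259.9   9.3   7. ] 104 [[234.0, 259.0], [241.5, 251
[... 1142 characters left out ...]
320.2 142.9  21.   13.1] 272 [[311.0, 135.0], [329.0, 135.0], [329.0, 152.0], [311.0, 152.0]]
scene cup 0.5 [216.9 169.   24.1  34.6] 874 [[201.3000030517578, 185.1999969482422], [203.0, 151.6999969482422], [230.89999389648438, 153.10000610351562], [229.1999969482422, 186.60000610351562]]
scene cup 0.18 [256.9 168.2  42.7  34.9] 1190 [[238.0, 153.0], [277.0, 153.0], [277.0, 185.0], [238.0, 185.0]]
scene spoon 0.84 [235.4 145.8  57.    6.5] 275 [[206.0, 139.0], [262.0, 139.0], [262.0, 150.0], [206.0, 150.0]]
scene spoon 0.18 [383.6 203.6  35.5  40.9] 979 [[354.20001220703125, 211.10000610351562], [378.5, 178.60000610351562], [402.0, 196.3000030517578], [377.70001220703125, 228.8000030517578]]
```

View pics/top_z.png

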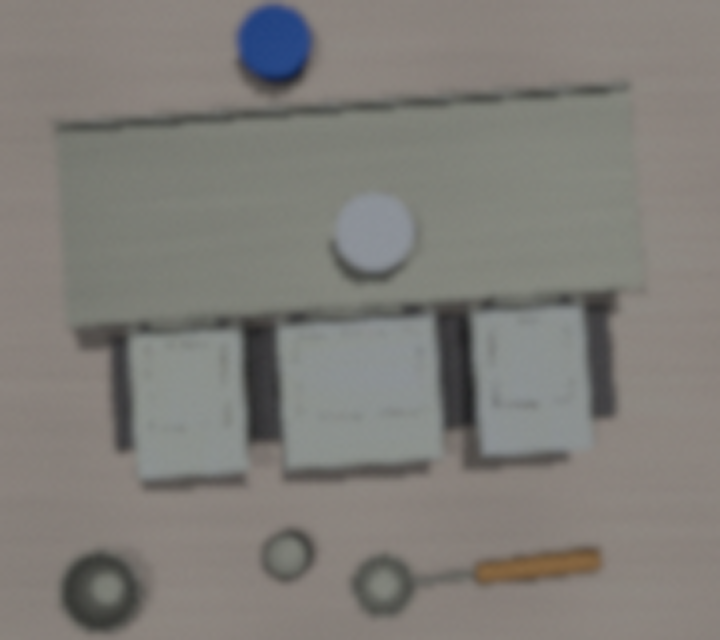

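View pics/scene_z.png

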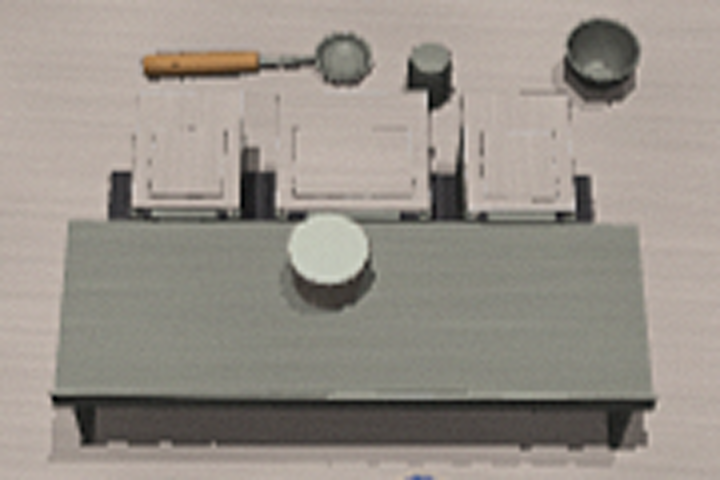

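The crops confirm the layout: the middle leaf is the wide one (crop x 280–440 against about 110 px for its neighbours), and the white tub stands right behind it. Next I'll fit the rail pose from the edges.

```bash
python3 - <<'E'
from h import *
from scipy.optimize import least_squares
def px(n,x,y):
    o=(170,120) if n=="top" else (170,130)
    return np.array([(x+.5)/4-.5+o[0],(y+.5)/4-.5+o[1]])
M={n:optics.camera_model(n) for n in("top","scene")}
obs=[("top",75,328,(.004,.22,.098)),("top",645,290,(.004,-.22,.098)),("top",57,122,(.156,.22,.114)),("top",628,84,(.156,-.22,.114)),
("scene",68,222,(.004,-.22,.098)),("scene",638,226,(.004,.22,.098)),("scene",52,397,(.158,-.22,.114)),("scene",655,402,(.158,.22,.114))]
def f(p,full=False):
    c,s=np.cos(p[2]),np.sin(p[2]);r=[]
    for n,x,y,P in obs:
        W=(p[0]+c*P[0]-s*P[1],p[1]+s*P[0]+c*P[1],P[2]); r.append(proj(n,W,M[n])-px(n,x,y))
    return np.array(r).ravel()
for sel in (obs,obs[:4],obs[4:]):
    o=obs; obs=sel
    q=least_squares(f,[.6,0,0],x_scale=[.1,.1,.1]); print(q.x.round(4),np.degrees(q.x[2]).round(2),q.fun.round(1)); 
    obs=o
    p=q.x;c,s=np.cos(p[2]),np.sin(p[2])
    for nm,n,x,y,z in [("tub","top",374,233,.148),("tub","scene",330,249,.148),("spR","top",433,312,.1),("spL","top",280,322,.1),("lipL","top",288,470,.1),("lipR","top",440,457,.1),("shaker","top",290,553,.058),("spoon","top",384,585,.01),("cup","top",100,592,.045),("lipRs","scene",276,92,.1),("lipLs","scene",430,92,.1),("spLs","scene",430,214,.1),("shaker","scene",430,52,.058),("cup","scene",602,48,.045)]:
        w=ray(n,*px(n,x,y),z,M[n]); d=w[:2]-p[:2]
        print(nm,n,w.round(4),"rail",np.round([c*d[0]+s*d[1],-s*d[0]+c*d[1]],4))
E
```

```text
[0.5545 0.0082 0.0584] 3.34 [-2.1 -0.7  0.  -1.  -1.2  0.5  1.1 -0.  -0.5 -0.2 -0.6 -0.  -1.1 -0.7
  0.2 -0.6]
tub top [ 0.6078 -0.0071  0.148 ] rail [ 0.0524 -0.0184]
tub scene [ 0.6099 -0.005   0.148 ] rail [ 0.0546 -0.0164]
spR top [ 0.5529 -0.0505  0.1   ] rail [-0.005  -0.0585]
spL top [0.5463 0.0655 0.1   ] rail [-0.0048  0.0577]
lipL top [0.4345 0.06   0.1   ] rail [-0.1168  0.0587]
lipR top [ 0.4434 -0.0546  0.1   ] rail [-0.1146 -0.0562]
shaker top [0.3705 0.0613 0.058 ] rail [-0.1806  0.0638]
spoon top [ 0.3426 -0.0104  0.01  ] rail [-0.2126 -0.0062]
cup top [0.3407 0.2105 0.045 ] rail [-0.2016  0.2144]
lipRs scene [ 0.4421 -0.0585  0.1   ] rail [-0.1161 -0.06  ]
lipLs scene [0.4336 0.065  0.1   ] rail [-0.1174  0.0637]
spLs scene [0.547 0.069 0.1  ] rail [-0.0039  0.0612]
shaker scene [0.3646 0.0649 0.058 ] rail [-0.1862  0.0677]
cup scene [0.3412 0.2114 0.045 ] rail [-0.2011  0.2153]
[0.5535 0.0066 0.0584] 3.34 [-1.5 -0.4  0.6 -0.7 -0.7  0.8  1.6  0.3]
tub top [ 0.6078 -0.0071  0.148 ] rail [ 0.0534 -0.0169]
tub scene [ 0.6099 -0.005   0.148 ] rail [ 0.0556 -0.0149]
spR t
[... 844 characters left out ...]
 [ 0.0534 -0.0179]
spR top [ 0.5529 -0.0505  0.1   ] rail [-0.0063 -0.0599]
spL top [0.5463 0.0655 0.1   ] rail [-0.006   0.0562]
lipL top [0.4345 0.06   0.1   ] rail [-0.118   0.0573]
lipR top [ 0.4434 -0.0546  0.1   ] rail [-0.1158 -0.0576]
shaker top [0.3705 0.0613 0.058 ] rail [-0.1818  0.0624]
spoon top [ 0.3426 -0.0104  0.01  ] rail [-0.2138 -0.0076]
cup top [0.3407 0.2105 0.045 ] rail [-0.2027  0.2131]
lipRs scene [ 0.4421 -0.0585  0.1   ] rail [-0.1173 -0.0614]
lipLs scene [0.4336 0.065  0.1   ] rail [-0.1185  0.0623]
spLs scene [0.547 0.069 0.1  ] rail [-0.0051  0.0597]
shaker scene [0.3646 0.0649 0.058 ] rail [-0.1874  0.0663]
cup scene [0.3412 0.2114 0.045 ] rail [-0.2022  0.2139]
```

```bash
cat >> h.py <<'E'
from scipy.spatial.transform import Rotation as Ro
import json
O=np.array([.5545,.0085,0]); YAW=.0584
RR=Ro.from_rotvec([0,0,YAW]).as_matrix()
def w(p): return O+RR@np.array(p,float)
def rail(p): return RR.T@(np.array(p)-O)
def Rot(d,z):  # tool x along d, jaw axis ~z (rail axes) -> world
    d=np.array(d,float);d/=np.linalg.norm(d);z=np.array(z,float);z-=d*(z@d);z/=np.linalg.norm(z)
    return RR@np.column_stack([d,np.cross(z,d),z])
def log():
    s=observe(); open('log.jsonl','a').write(json.dumps({k:np.array(v).tolist() for k,v in s.items()})+"\n"); return s
def show():
    s=log(); R=RR.T@np.array(s['tool_rot'])
    print("t",round(s['t'],2),"rail tcp",(rail(s['eef_pos'])*1e3).round(1),"d",R[:,0].round(3),"z",R[:,2].round(3),"F",(RR.T@np.array(s['contact_force'])).round(1),"open",round(s['opening'],3),"j",np.round(s['joints'],1).tolist()); return s
def plan(pr,R,n,s=None):
    """rows to reach rail pos pr (m) and world R in n rows, straight line; from measured pose"""
    s=s or observe(); p=np.array(s['eef_pos']);R0=np.array(s['tool_rot']);t=w(pr)
    rv=Ro.from_matrix(R0.T@R).as_rotvec(); st=rv/n; Rc=R0
    print("dist mm/row",np.linalg.norm(t-p)*1e3/n,"deg/row",np.degrees(np.linalg.norm(st)))
    for i in range(n):
        print((Rc.T@(t-p)*1e3/n).round(1).tolist(),st.round(3).tolist()); Rc=Rc@Ro.from_rotvec(st).as_matrix()
E
python3 - <<'E'
from h import *
s=show()
c,si=np.cos(np.radians(20)),np.sin(np.radians(20))
plan((.053,-.11,.26),Rot((0,0,-1),(1,0,0)),14)
E
```

```text
t 1.0 rail tcp [-413.1 -636.2  231.3] d [-0.  0. -1.] z [ 0.209 -0.978 -0.   ] F [-0.6 -0.7 -0.4] open 0.085 j [68.4, 27.3, 1.3, 89.1, -0.7, 63.6, -4.8]
dist mm/row 50.25442885889014 deg/row 5.567574181048498
[-2.1, 40.4, -29.8] [-0.097, -0.0, 0.0]
[-2.1, 43.1, -25.7] [-0.097, -0.0, 0.0]
[-2.1, 45.4, -21.4] [-0.097, -0.0, 0.0]
[-2.1, 47.3, -16.9] [-0.097, -0.0, 0.0]
[-2.1, 48.7, -12.3] [-0.097, -0.0, 0.0]
[-2.1, 49.7, -7.5] [-0.097, -0.0, 0.0]
[-2.1, 50.1, -2.6] [-0.097, -0.0, 0.0]
[-2.1, 50.2, 2.2] [-0.097, -0.0, 0.0]
[-2.1, 49.7, 7.1] [-0.097, -0.0, 0.0]
[-2.1, 48.8, 11.9] [-0.097, -0.0, 0.0]
[-2.1, 47.4, 16.6] [-0.097, -0.0, 0.0]
[-2.1, 45.6, 21.1] [-0.097, -0.0, 0.0]
[-2.1, 43.3, 25.4] [-0.097, -0.0, 0.0]
[-2.1, 40.6, 29.5] [-0.097, -0.0, 0.0]
```

play_rows([
  [[-8,40,-30],[-0.097,0,0],0.4],
  [[-8,43,-26],[-0.097,0,0],0.4],
  [[-4,45,-21],[-0.097,0,0],0.4],
  [[-4,47,-17],[-0.097,0,0],0.4],
  [[-2,49,-12],[-0.097,0,0],0.4],
])

```text
t: 1.62
eef_pos: [0.3348, -0.4527, 0.2578]
tool_rot: [[0.001, 0.727, 0.687], [-0.001, 0.687, -0.727], [-1.0, -0.0, 0.001]]
contact_force: [1.0, -0.8, 0.1]
opening: 0.0343
```

```bash
python3 -c "
from h import *
show()"
```

```text
t 1.62 rail tcp [-246.2 -447.6  257.8] d [ 0.    -0.001 -1.   ] z [ 0.643 -0.766  0.001] F [ 0.9 -0.8  0.1] open 0.034 j [55.0, 15.8, -9.5, 102.5, 2.9, 61.9, -2.2]
```

play_rows([
  [[0,50,-8],[-0.097,0,0],0.4],
  [[0,50,-3],[-0.097,0,0],0.4],
  [[0,50,2],[-0.097,0,0],0.4],
  [[0,50,7],[-0.097,0,0],0.4],
  [[0,49,12],[-0.097,0,0],0.4],
])

```text
t: 2.25
eef_pos: [0.4897, -0.2543, 0.2576]
tool_rot: [[0.001, 0.323, 0.946], [-0.0, 0.946, -0.323], [-1.0, -0.0, 0.001]]
contact_force: [0.1, -1.2, -0.1]
opening: 0.034
```

```bash
python3 -c "
from h import *
show()
plan((.053,-.11,.20),Rot((0,.34,-.94),(1,0,0)),7)"
```

```text
t 2.25 rail tcp [ -80.  -258.6  257.6] d [ 0.001 -0.001 -1.   ] z [ 0.926 -0.378  0.001] F [-0.  -1.2 -0.1] open 0.034 j [38.7, 15.8, -21.4, 103.3, 6.5, 62.1, -3.8]
dist mm/row 29.65474601720881 deg/row 4.248207815138283
[8.2, 26.8, 9.6] [-0.055, 0.01, 0.049]
[9.4, 25.8, 11.1] [-0.055, 0.01, 0.049]
[10.5, 24.7, 12.6] [-0.055, 0.01, 0.049]
[11.6, 23.4, 14.0] [-0.055, 0.01, 0.049]
[12.6, 22.0, 15.4] [-0.055, 0.01, 0.049]
[13.5, 20.5, 16.7] [-0.055, 0.01, 0.049]
[14.3, 18.9, 17.9] [-0.055, 0.01, 0.049]
```

play_rows([
  [[8,27,10],[-0.055,0.01,0.049],0.4],
  [[9,26,11],[-0.055,0.01,0.049],0.4],
  [[10,25,13],[-0.055,0.01,0.049],0.4],
  [[12,23,14],[-0.055,0.01,0.049],0.4],
  [[13,22,15],[-0.055,0.01,0.049],0.4],
])

```text
t: 2.88
eef_pos: [0.5788, -0.1437, 0.2163]
tool_rot: [[-0.002, 0.054, 0.999], [0.248, 0.967, -0.052], [-0.969, 0.247, -0.015]]
contact_force: [0.7, 0.1, -0.5]
opening: 0.0338
```

```bash
python3 -c "
from h import *
show()
plan((.053,-.105,.108),Rot((0,.34,-.94),(1,0,0)),5)"
```

```text
t 2.88 rail tcp [  15.4 -153.4  216.3] d [ 0.013  0.248 -0.969] z [ 0.994 -0.11  -0.015] F [ 0.7  0.  -0.5] open 0.034 j [36.8, 26.4, -28.7, 96.7, -2.0, 62.5, 8.2]
dist mm/row 24.89505346266001 deg/row 1.6878258502034822
[23.5, 4.8, 6.7] [-0.022, 0.004, 0.019]
[23.5, 4.2, 6.9] [-0.022, 0.004, 0.019]
[23.6, 3.6, 7.1] [-0.022, 0.004, 0.019]
[23.6, 3.0, 7.3] [-0.022, 0.004, 0.019]
[23.7, 2.3, 7.4] [-0.022, 0.004, 0.019]
```

play_rows([
  [[23,5,7],[-0.022,0.004,0.019],0.4],
  [[23,4,7],[-0.022,0.004,0.019],0.4],
  [[24,4,7],[-0.022,0.004,0.019],0.4],
  [[24,3,7],[-0.022,0.004,0.019],0.4],
  [[23,2,7],[-0.022,0.004,0.019],0.4],
])

```text
t: 3.5
eef_pos: [0.6118, -0.094, 0.1068]
tool_rot: [[-0.023, -0.053, 0.998], [0.338, 0.939, 0.058], [-0.941, 0.339, -0.004]]
contact_force: [-0.3, -0.2, -1.3]
opening: 0.0343
```

```bash
python3 -c "
from h import *
show()
out=[]
for n,c in (('top',(170,120,350,280)),('scene',(170,130,350,250)),('wrist',None)):
    im=optics.get_image(n)
    if c: im=cv2.resize(im[c[1]:c[3],c[0]:c[2]],None,fx=3,fy=3)
    out.append(cv2.resize(im,(400,300)))
cv2.imwrite('pics/a1.png',np.vstack([np.hstack(out[:2]),np.hstack([out[2],out[2]*0])])[:,:,::-1])
plan((.053,-.045,.108),Rot((0,.34,-.94),(1,0,0)),3)"
```

```text
t 3.5 rail tcp [  51.2 -105.7  106.8] d [-0.004  0.339 -0.941] z [ 1.    -0.001 -0.004] F [-0.3 -0.2 -1.3] open 0.034 j [34.3, 37.5, -30.6, 97.2, -1.6, 53.8, 12.8]
dist mm/row 20.183670345572807 deg/row 0.1187476767069914
[6.5, 19.1, 0.8] [-0.001, -0.002, 0.0]
[6.5, 19.1, 0.8] [-0.001, -0.002, 0.0]
[6.5, 19.1, 0.8] [-0.001, -0.002, 0.0]
```

View pics/a1.png

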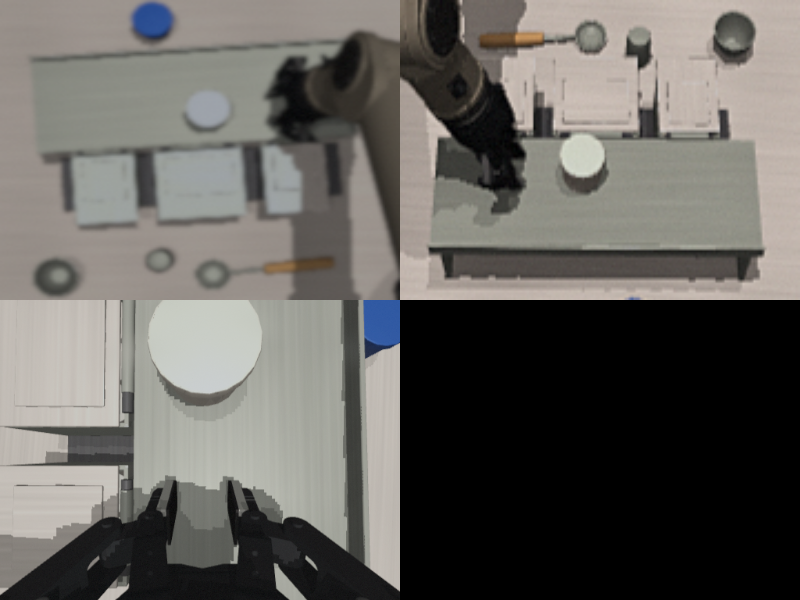

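The wrist view shows both fingers straddling the tub's centre line: tub at (205,345), fingers at 165 and 240. I'll push in +y.

play_rows([
  [[6.5,19,0.5],[0,0,0],0.4],
  [[4,12,0.5],[0,0,0],0.4],
  [[3.4,9.4,0],[0,0,0],0.4],
  [[3.4,9.4,0],[0,0,0],0.4],
  [[3.4,9.4,0],[0,0,0],0.4],
])

```text
t: 4.28
eef_pos: [0.6099, -0.0312, 0.1096]
tool_rot: [[-0.021, -0.053, 0.998], [0.337, 0.94, 0.057], [-0.941, 0.337, -0.002]]
contact_force: [-0.8, -0.9, -0.5]
opening: 0.0343
```

play_rows([
  [[3.7,11,0],[0,0,0],0.4],
  [[3.7,11,0],[0,0,0],0.4],
  [[4.0,11,0],[0,0,0],0.4],
  [[4.0,11,0],[0,0,0],0.4],
  [[4.0,11,0],[0,0,0],0.4],
])

```text
t: 4.9
eef_pos: [0.6064, 0.0277, 0.1097]
tool_rot: [[-0.022, -0.053, 0.998], [0.337, 0.94, 0.057], [-0.941, 0.338, -0.003]]
contact_force: [0.7, -0.7, -0.5]
opening: 0.034
```

```bash
cat >> h.py <<'E'
def pic(fn,big=None):
    out=[]
    for n,c in (('top',(170,120,350,280)),('scene',(170,130,350,250)),('wrist',None)):
        im=optics.get_image(n)
        if c: im=cv2.resize(im[c[1]:c[3],c[0]:c[2]],None,fx=3,fy=3)
        out.append(cv2.resize(im,(400,300)))
    im=optics.get_image('scene'); out.append(cv2.resize(im,(400,300)))
    cv2.imwrite('pics/'+fn,np.vstack([np.hstack(out[:2]),np.hstack(out[2:])])[:,:,::-1])
E
python3 -c "
from h import *
show();pic('a2.png')"
```

```text
t 4.9 rail tcp [ 53.   16.1 109.7] d [-0.002  0.338 -0.941] z [ 1.    -0.001 -0.003] F [ 0.7 -0.8 -0.5] open 0.034 j [25.4, 35.0, -32.2, 101.8, -2.7, 48.2, 3.1]
```

View pics/a2.png

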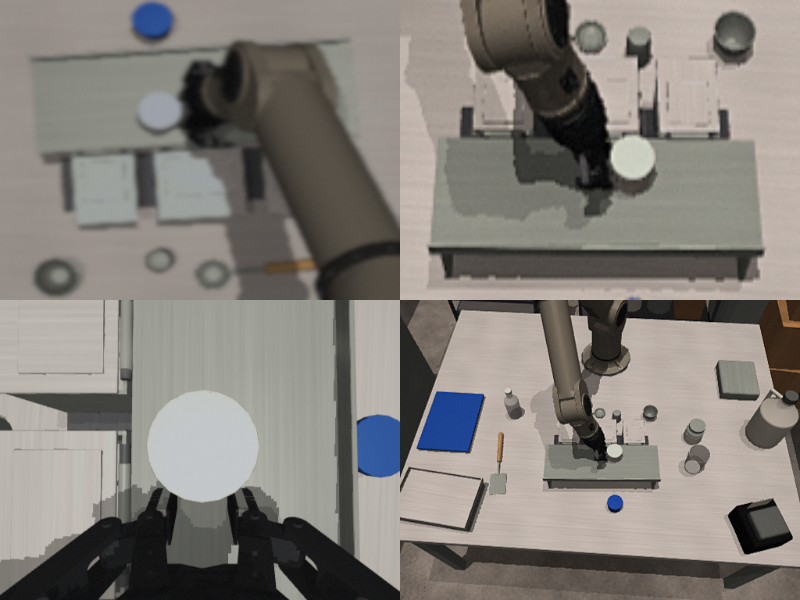

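The tub slides upright against both fingers. I'll continue for about 80 mm.

play_rows([
  [[4.0,12,0],[0,0,0],0.4],
  [[4.2,12,0],[0,0,0],0.4],
  [[4.4,12,0],[0,0,0],0.4],
  [[4.4,12,0],[0,0,0],0.4],
  [[4.4,12,0],[0,0,0],0.4],
])

```text
t: 5.72
eef_pos: [0.6027, 0.0915, 0.1099]
tool_rot: [[-0.022, -0.054, 0.998], [0.337, 0.94, 0.058], [-0.941, 0.338, -0.002]]
contact_force: [-0.2, -0.6, -0.1]
opening: 0.0343
```

play_rows([
  [[4.0,11,0],[0,0,0],0.4],
  [[3.0,8,0],[0,0,0],0.4],
  [[1,3,0],[0,0,0],0.4],
  [[0,0,0],[0,0,0],0.4],
])

```text
t: 6.22
eef_pos: [0.6016, 0.114, 0.1099]
tool_rot: [[-0.022, -0.053, 0.998], [0.337, 0.94, 0.057], [-0.941, 0.338, -0.002]]
contact_force: [0.4, -0.3, -0.0]
opening: 0.0341
```

```bash

python3 -c "
from h import *
show();pic('a3.png')
for n in ('top','scene'):
  for r in optics.cut_out(n,'tub')[:2]:
    v,u=np.nonzero(r['pixels']); print(n,r['score'],u.mean(),v.mean(), rail(ray(n,(u.min()+u.max())/2,(v.min()+v.max())/2,.14)))
"
```

```text
t 6.22 rail tcp [ 53.1 102.6 109.9] d [-0.002  0.338 -0.941] z [ 1.    -0.001 -0.002] F [ 0.4 -0.3 -0. ] open 0.034 j [17.9, 34.2, -32.6, 103.3, -2.8, 44.8, -4.4]
top 0.85 211.715625 180.709375 [0.05598566 0.13452726 0.14      ]
top 0.79 237.73170731707316 130.88501742160278 [0.20036695 0.04819066 0.14      ]
scene 0.78 302.39835164835165 195.6098901098901 [0.06256576 0.13184294 0.14      ]
scene 0.61 274.58839779005524 260.646408839779 [0.2655303  0.04527486 0.14      ]
```

View pics/a3.png

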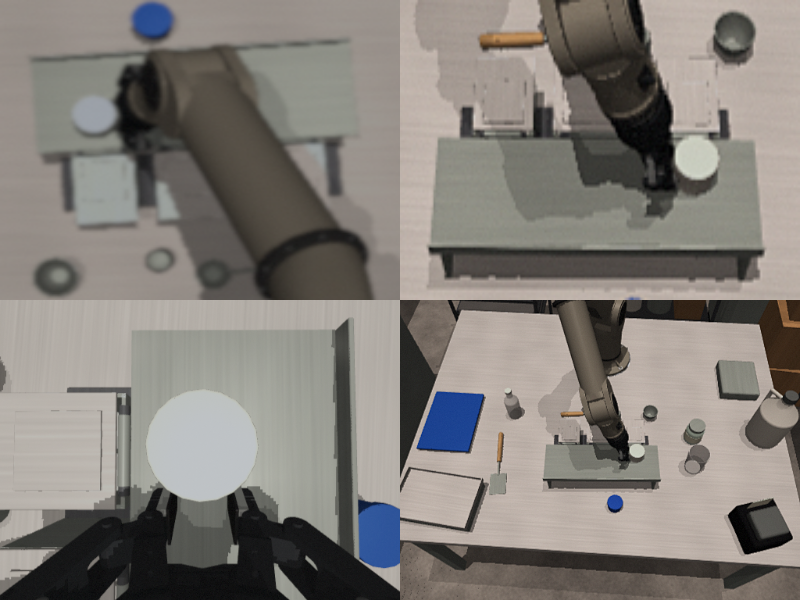

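The tub stands upright at rail y≈0.133, as both cameras agree. I'll retract away from it (−y, then up).

play_rows([
  [[-4,-11,0],[0,0,0],0.4],
  [[-10,-28,0],[0,0,0],0.4],
  [[-20,-30,0],[0,0,0],0.4],
  [[-40,-20,0],[0,0,0],0.2],
  [[-45,0,0],[0,0,0],0.1],
])

```text
t: 7.15
eef_pos: [0.6082, -0.014, 0.1912]
tool_rot: [[-0.023, -0.048, 0.999], [0.337, 0.94, 0.053], [-0.941, 0.338, -0.005]]
contact_force: [0.1, 0.5, 0.4]
opening: 0.0083
```

```bash
cat > kin.py <<'E'
import numpy as np, json, itertools
from scipy.optimize import least_squares
from scipy.spatial.transform import Rotation as Ro
def H(R=None,t=(0,0,0)):
    T=np.eye(4); 
    if R is not None:T[:3,:3]=R
    T[:3,3]=t; return T
def rz(a): return H(Ro.from_euler('z',a,degrees=True).as_matrix())
def ry(a): return H(Ro.from_euler('y',a,degrees=True).as_matrix())
P=H(np.array([[0,1,0],[0,0,1],[1,0,0]]).T.astype(float)) 
# tool x = z axis of flange: columns tool x,y,z = flange z,x,y
P=H(np.array([[0,1,0],[0,0,1],[1,0,0]],float))
def fk(q,p,s):
    o1,h,e0,e,L1,e2,L2,wo,Lt,o7=p[:10]
    T=rz(s[0]*q[0]+o1)@H(t=(e0,0,h))@ry(q[1])@rz(s[1]*q[2])@H(t=(e,0,L1))@ry(q[3])@H(t=(e2,0,L2))@rz(s[2]*q[4])@ry(q[5])@H(t=(wo,0,Lt))@rz(s[3]*q[6]+o7)
    return T@P
def res(p,s,D):
    r=[]
    for d in D:
        T=fk(d['joints'],p,s); r+=list((T[:3,3]-d['eef_pos'])*10); r+=list((T[:3,:3]-np.array(d['tool_rot'])).ravel())
    return np.array(r)
E
python3 - <<'E'
from h import *
show()
from kin import *
D=[json.loads(l) for l in open('log.jsonl')]
best=[]
for s in itertools.product([1,-1],repeat=4):
  for o1 in (0,90,180,270):
   for o7 in (0,90,180,270):
    q=least_squares(res,[o1,.33,0,0,.4,0,.4,0,.2,o7],args=(s,D),x_scale=[50,.1,.1,.1,.1,.1,.1,.1,.1,50],max_nfev=40)
    best.append((q.cost,s,q.x))
best.sort(key=lambda b:b[0])
for b in best[:4]: print(b[0],b[1],b[2].round(4).tolist())
print(np.abs(res(best[0][2],best[0][1],D)).max(), len(D))
json.dump([best[0][1],best[0][2].tolist()],open('kin.json','w'))
E
```

```text
t 7.15 rail tcp [ 52.3 -25.6 191.2] d [-0.003  0.338 -0.941] z [ 1.    -0.005 -0.005] F [0.1 0.5 0.4] open 0.008 j [29.8, 30.0, -33.0, 97.3, -4.6, 58.4, 5.7]
0.017667355822143713 (-1, -1, -1, -1) [-5.3326, 0.3182, 0.0312, 0.0058, 0.5491, 0.0269, 0.5195, 0.0711, 0.3227, 84.845]
0.017667355822143727 (-1, -1, -1, -1) [-5.3326, 0.3182, 0.0312, 0.0058, 0.5491, 0.0269, 0.5195, 0.0711, 0.3227, 84.845]
0.017667355822143842 (-1, -1, -1, -1) [354.6674, 0.3182, 0.0312, 0.0058, 0.5491, 0.0269, 0.5195, 0.0711, 0.3227, 84.845]
0.017667355822143845 (-1, -1, -1, -1) [-5.3326, 0.3182, 0.0312, 0.0058, 0.5491, 0.0269, 0.5195, 0.0711, 0.3227, 84.845]
0.060092826032416 8
```

```bash
cat >> kin.py <<'E'
def fk2(q,p,s):
    q=np.array(q)+np.array([0,p[10],p[11],p[12],p[13],p[14],0]); return fk(q,p,s)
def res2(p,s,D):
    r=[]
    for d in D:
        T=fk2(d['joints'],p,s); r+=list((T[:3,3]-d['eef_pos'])*10); r+=list((T[:3,:3]-np.array(d['tool_rot'])).ravel())
    return np.array(r+list(np.array(p[1:9])*1e-3)+list(np.array(p[10:])*1e-5))
E
python3 - <<'E'
from kin import *
D=[json.loads(l) for l in open('log.jsonl')]
s,x=json.load(open('kin.json'))
q=least_squares(res2,x+[0]*5,args=(s,D),x_scale=[50]+[.1]*8+[50]+[30]*5,max_nfev=3000)
print(q.cost,q.x.round(4).tolist()); r=q.fun[:12*len(D)].reshape(-1,12); print(np.abs(r).max(0).round(4)[[0,1,2]],np.abs(r[:,3:]).max())
json.dump([s,q.x.tolist()],open('kin.json','w'))
E
```

```text
0.0077115364207916304 [-1.3579, 0.3475, 0.0356, -0.0006, 0.5471, 0.0667, 0.4834, 0.0351, 0.3512, 82.7526, 0.6107, 5.4513, -3.871, -1.9118, 3.7357]
[0.06   0.0464 0.0187] 0.017835604616087575
```

```bash
cat > kin.py <<'E'
import numpy as np, json
from scipy.optimize import least_squares
from scipy.spatial.transform import Rotation as Ro
P=np.array([[0,1,0],[0,0,1],[1,0,0]],float)
AX='zyzyzyz'; SG=[-1,1,-1,1,-1,1,-1]
def fk(q,p):
    # p: 7 angle offsets, then 7 link translations (after each joint) x,y,z
    R=np.eye(3);t=np.zeros(3);L=np.array(p[7:31]).reshape(8,3)
    t=t+L[0]
    for i in range(7):
        R=R@Ro.from_euler(AX[i],SG[i]*q[i]+p[i],degrees=True).as_matrix(); t=t+R@L[i+1]
    return R@P,t
P0=[-1.4,0,0,0,0,0,84]+[0,0,.33]+[.03,0,0]+[0,0,.27]+[0,0,.27]+[0,0,.25]+[.03,0,.25]+[.05,0,0]+[0,0,.33]
P0=np.array(P0)
def res(p,D):
    r=[]
    for d in D:
        R,t=fk(d['joints'],p); r+=list((t-d['eef_pos'])*10)+list((R-np.array(d['tool_rot'])).ravel())
    return np.array(r+list((p[7:]-P0[7:])*3e-3)+list(p[1:6]*2e-4))
def fit(D,x0=P0):
    q=least_squares(res,x0,args=(D,),x_scale=np.r_[[30]*7,[.1]*24],max_nfev=2000)
    r=q.fun[:12*len(D)].reshape(-1,12); print("pos err mm",np.abs(r[:,:3]).max(1).round(4)*100,"rot",np.abs(r[:,3:]).max(1).round(4)); return q.x
E
python3 - <<'E'
from kin import *
D=[json.loads(l) for l in open('log.jsonl')]
x=fit(D); print(x[:7].round(2),x[7:].reshape(8,3).round(3).tolist())
json.dump(x.tolist(),open('kin.json','w'))
E
```

```text
pos err mm [0. 0. 0. 0. 0. 0. 0. 0.] rot [0. 0. 0. 0. 0. 0. 0. 0.]
[ 0.  0.  0.  0. -0. -0. 90.] [[-0.0, 0.0, 0.309], [0.0, -0.015, -0.021], [0.0, -0.015, 0.271], [-0.0, -0.016, 0.271], [-0.0, -0.016, 0.236], [0.0, -0.0, 0.236], [-0.0, -0.0, -0.002], [-0.0, 0.0, 0.328]]
```

```bash
cat >> kin.py <<'E'
X=None
LO=np.array([-169.35,-19.33,-80.79,13.8,-78.32,9.67,-169.56]);HI=np.array([169.35,120.38,83.38,139.57,258.32,109.79,169.56])
def ik(pos,R,q0,w=1e-3,mg=2.0,rollfree=False):
    global X
    if X is None: X=np.array(json.load(open('kin.json')))
    q0=np.clip(q0,LO+mg,HI-mg)
    def f(q):
        Rr,t=fk(q,X); e=Rr-R
        if rollfree: e=e[:,:1]
        return np.r_[(t-pos)*10,e.ravel(),w*np.radians(q-q0)]
    s=least_squares(f,np.clip(q0,LO+mg+.01,HI-mg-.01),bounds=(LO+mg,HI-mg),x_scale=30,max_nfev=200)
    Rr,t=fk(s.x,X); return s.x,np.linalg.norm(t-pos)*1e3,np.degrees(np.arccos(np.clip(Rr[:,0]@R[:,0],-1,1)))
E
python3 - <<'E'
from h import *; from kin import *
q0=np.array(observe()['joints']); rng=np.random.default_rng(0)
for pitch in (20,45,60):
  for head in (-30,0,30,60,80):
    a,b=np.radians(pitch),np.radians(head)
    d=(np.cos(a)*np.cos(b),np.cos(a)*np.sin(b),-np.sin(a))
    pos=w((-.10,-.0,.085)); R=Rot(d,(-np.sin(b),np.cos(b),0))
    best=None
    for k in range(25):
        qs=q0 if k==0 else rng.uniform(LO,HI)
        q,e,ea=ik(pos,R,qs,rollfree=True)
        if e<2 and ea<2:
            c=np.abs(q-q0)[:6].max()
            if best is None or c<best[0]: best=(c,q.round(0).tolist())
    print(pitch,head,best)
E
```

```text
20 -30 None
20 0 None
20 30 None
20 60 (np.float64(52.70865546262111), [83.0, 66.0, -61.0, 128.0, -34.0, 27.0, 12.0])
20 80 (np.float64(39.14998535463272), [57.0, 53.0, -36.0, 117.0, -44.0, 57.0, 6.0])
45 -30 None
45 0 None
45 30 None
45 60 (np.float64(37.79346659176896), [65.0, 38.0, -52.0, 131.0, -42.0, 23.0, 159.0])
45 80 (np.float64(28.731802285820393), [59.0, 41.0, -48.0, 121.0, -24.0, 40.0, 10.0])
60 -30 None
60 0 None
60 30 (np.float64(80.12137727721765), [70.0, 41.0, -79.0, 138.0, 76.0, 23.0, 1.0])
60 60 (np.float64(34.45935392001912), [44.0, 25.0, -37.0, 131.0, -36.0, 24.0, 92.0])
60 80 (np.float64(25.8341917715653), [52.0, 33.0, -48.0, 123.0, -11.0, 35.0, 85.0])
```

```bash
cat > traj.py <<'E'
from h import *; from kin import *
def dvec(pitch,head):
    a,b=np.radians(pitch),np.radians(head); return np.array([np.cos(a)*np.cos(b),np.cos(a)*np.sin(b),-np.sin(a)])
def Rph(pitch,head,roll):
    # roll 0: jaw horizontal to the right of heading; roll 90: jaw axis up
    b=np.radians(head); d=dvec(pitch,head); h=np.array([np.sin(b),-np.cos(b),0]); u=np.cross(h,d)
    r=np.radians(roll); return Rot(d,np.cos(r)*h+np.sin(r)*u)
def run(W,q0):
    q=np.array(q0)
    for (p,pi,he,ro) in W:
        qn,e,ea=ik(w(p),Rph(pi,he,ro),q,w=3e-3,mg=1)
        R,t=fk(qn,X_()); 
        print(np.round(np.array(p)*1e3),pi,he,ro,"err",round(e,1),round(ea,1),"rot",round(np.degrees(np.linalg.norm(Ro.from_matrix(R.T@Rph(pi,he,ro)).as_rotvec())),1),qn.round(0).tolist(),"dq",round(np.abs(qn-q).max()))
        q=qn
    return q
def X_():
    import kin; return kin.X
E
python3 - <<'E'
from traj import *
q0=np.array(observe()['joints'])
for roll in (0,90,-90):
  for head in (45,55):
    print("ROLL",roll,head)
    W=[((-.05,-.10,.28),70,80,roll*.3),((-.15,-.15,.25),45,65,roll*.7),((-.14,-.08,.16),25,head,roll),((-.137,-.07,.06),20,head,roll),((-.102,-.035,.06),20,head,roll),((-.1,-.035,.1),20,head,roll)]
    for ph in range(30,181,30):
        f=np.radians(ph); pi=20+max(0,(ph-60))/120*60
        W.append(((-.1*np.cos(f),-.035,.1+.1*np.sin(f)),pi,head,roll))
    run(W,q0)
E
```

```text
ROLL 0 45
[ -50. -100.  280.] 70 80 0.0 err 0.0 0.0 rot 0.0 [42.0, 15.0, -31.0, 104.0, -13.0, 65.0, 11.0] dq 14
[-150. -150.  250.] 45 65 0.0 err 0.0 0.0 rot 0.0 [64.0, 18.0, -27.0, 117.0, -39.0, 67.0, 37.0] dq 26
[-140.  -80.  160.] 25 45 0 err 0.0 0.0 rot 0.0 [72.0, 33.0, -33.0, 136.0, -74.0, 51.0, 69.0] dq 36
[-137.  -70.   60.] 20 45 0 err 0.0 0.0 rot 0.0 [75.0, 54.0, -34.0, 134.0, -77.0, 43.0, 87.0] dq 21
[-102.  -35.   60.] 20 45 0 err 0.0 0.0 rot 0.0 [82.0, 63.0, -51.0, 135.0, -77.0, 26.0, 85.0] dq 17
[-100.  -35.  100.] 20 45 0 err 0.0 0.0 rot 0.0 [83.0, 57.0, -53.0, 136.0, -77.0, 28.0, 79.0] dq 6
[-87. -35. 150.] 20.0 45 0 err 0.0 0.0 rot 0.0 [82.0, 49.0, -56.0, 135.0, -77.0, 32.0, 71.0] dq 8
[-50. -35. 187.] 20.0 45 0 err 0.0 0.0 rot 0.0 [80.0, 45.0, -58.0, 132.0, -77.0, 33.0, 64.0] dq 7
[ -0. -35. 200.] 35.0 45 0 err 0.0 0.0 rot 0.0 [65.0, 30.0, -51.0, 125.0, -67.0, 31.0, 39.0] dq 25
[ 50. -35. 187.] 50.0 45 0 err 0.0 0.0 rot 0.0 [42.0, 24.0, -34.0, 117.0, -46.0, 30.0, 9.0] dq 30
[ 87. -35. 150.] 65.0 45 0 err 0.0 0.0 rot 0.0 [19.0, 26.0, -16.0, 109.0, -24.0, 33.0, -17.0] 
[... 5580 characters left out ...]
35.  100.] 20 55 -90 err 0.0 0.0 rot 0.0 [56.0, 45.0, -23.0, 130.0, -76.0, 55.0, -11.0] dq 6
[-87. -35. 150.] 20.0 55 -90 err 0.0 0.0 rot 0.0 [56.0, 38.0, -24.0, 130.0, -75.0, 58.0, -18.0] dq 7
[-50. -35. 187.] 20.0 55 -90 err 0.0 0.0 rot 0.0 [53.0, 35.0, -25.0, 127.0, -76.0, 59.0, -25.0] dq 7
[ -0. -35. 200.] 35.0 55 -90 err 0.0 0.0 rot 0.0 [43.0, 26.0, -23.0, 121.0, -67.0, 49.0, -46.0] dq 20
[ 50. -35. 187.] 50.0 55 -90 err 0.0 0.0 rot 0.0 [28.0, 24.0, -15.0, 113.0, -51.0, 43.0, -69.0] dq 23
[ 87. -35. 150.] 65.0 55 -90 err 0.0 0.0 rot 0.0 [11.0, 27.0, -4.0, 107.0, -33.0, 41.0, -90.0] dq 22
[100. -35. 100.] 80.0 55 -90 err 0.0 0.0 rot 0.0 [-5.0, 32.0, 7.0, 102.0, -19.0, 42.0, -107.0] dq 17
```

```bash
cat >> traj.py <<'E'
def pts(q):
    import kin
    p=kin.X if kin.X is not None else np.array(json.load(open('kin.json')))
    R=np.eye(3);t=np.zeros(3);L=np.array(p[7:31]).reshape(8,3);o=[];t=t+L[0]
    for i in range(7):
        R=R@Ro.from_euler(AX[i],SG[i]*q[i]+p[i],degrees=True).as_matrix(); t=t+R@L[i+1]; o.append(t)
    return np.array(o)
E
python3 - <<'E'
from traj import *
q0=np.array(observe()['joints']);h,r=55,90
W=[((-.03,-.10,.28),70,80,25),((-.13,-.13,.25),45,65,60),((-.14,-.05,.16),25,h,r),((-.14,-.045,.065),20,h,r),((-.103,-.005,.065),20,h,r),((-.1,-.005,.1),20,h,r)]
for x in W:
    q0=run([x],q0); print((pts(q0)*1e3).round(0)[[2,3,4,6]].tolist())
for n,u,v,z in (("top",388,258,.085),("scene",143,130,.1)): print("squeeze",ray(n,u,v,z))
plan(W[0][0],Rph(*W[0][1:]),5)
E
```

```text
[ -30. -100.  280.] 70 80 25 err 0.0 0.0 rot 0.0 [45.0, 18.0, -36.0, 102.0, -10.0, 65.0, 32.0] dq 27
[[97.0, -156.0, 799.0], [306.0, -188.0, 692.0], [517.0, -204.0, 587.0], [530.0, -93.0, 280.0]]
[-130. -130.  250.] 45 65 60 err 0.0 0.0 rot 0.0 [76.0, 22.0, -46.0, 116.0, -33.0, 61.0, 89.0] dq 56
[[11.0, -213.0, 787.0], [175.0, -285.0, 632.0], [347.0, -344.0, 481.0], [432.0, -129.0, 250.0]]
[-140.  -50.  160.] 25 55 90 err 0.0 0.0 rot 0.0 [93.0, 51.0, -66.0, 132.0, -37.0, 34.0, 127.0] dq 38
[[-62.0, -425.0, 620.0], [97.0, -368.0, 454.0], [262.0, -302.0, 298.0], [418.0, -50.0, 160.0]]
[-140.  -45.   65.] 20 55 90 err 0.0 0.0 rot 0.0 [91.0, 67.0, -58.0, 130.0, -32.0, 28.0, 136.0] dq 17
[[-45.0, -505.0, 483.0], [102.0, -408.0, 324.0], [256.0, -306.0, 177.0], [417.0, -45.0, 65.0]]
[-103.   -5.   65.] 20 55 90 err 0.0 0.0 rot 0.0 [86.0, 71.0, -62.0, 131.0, -35.0, 21.0, 135.0] dq 8
[[2.0, -518.0, 452.0], [143.0, -393.0, 308.0], [291.0, -264.0, 177.0], [452.0, -3.0, 65.0]]
[-100.   -5.  100.] 20 55 90 err 0.0 0.0 rot 0.0 [86.0, 67.0, -65.0, 131.0, -36.0, 22.0, 133.0] dq 4
[[-5.0, -505.0, 488.0], [141.0, -387.0, 344.0], [294.0, -264.0, 212.0], [455.0, -2.0, 100.0]]
squeeze [ 0.36833857 -0.38057996  0.085     ]
squeeze [ 0.37410148 -0.38057725  0.1       ]
dist mm/row 28.410362872007347 deg/row 3.2734034290040688
[-21.7, -8.1, -16.5] [-0.056, -0.012, -0.002]
[-21.9, -7.2, -16.6] [-0.056, -0.012, -0.002]
[-22.1, -6.3, -16.7] [-0.056, -0.012, -0.002]
[-22.3, -5.4, -16.8] [-0.056, -0.012, -0.002]
[-22.5, -4.5, -16.8] [-0.056, -0.012, -0.002]
```

play_rows([
  [[-22,-8,-16],[-0.056,-0.012,0],0],
  [[-22,-7,-17],[-0.056,-0.012,0],0],
  [[-22,-6,-17],[-0.056,-0.012,0],0],
  [[-22,-5,-17],[-0.056,-0.012,0],0],
  [[-22,-5,-17],[-0.056,-0.012,0],0],
])

```text
t: 7.78
eef_pos: [0.5299, -0.0906, 0.2804]
tool_rot: [[0.038, -0.328, 0.944], [0.348, 0.89, 0.295], [-0.937, 0.317, 0.148]]
contact_force: [0.4, -0.7, -0.2]
opening: -0.0001
```

```bash
python3 - <<'E'
from traj import *
s=show(); print(fk(s['joints'],np.array(json.load(open('kin.json'))))[1]-s['eef_pos'])
plan((-.13,-.13,.25),Rph(45,65,60),8)
E
```

```text
t 7.78 rail tcp [-30.4 -97.5 280.4] d [ 0.058  0.345 -0.937] z [0.96  0.24  0.148] F [ 0.4 -0.7 -0.2] open -0.0 j [46.5, 18.9, -38.9, 101.6, -9.7, 64.9, 32.1]
[-2.43894205e-07  2.57114496e-07  5.23716565e-07]
dist mm/row 13.641703652133826 deg/row 4.194432025656405
[1.4, -1.5, -13.5] [-0.047, -0.05, 0.027]
[0.7, -0.9, -13.6] [-0.047, -0.05, 0.027]
[0.0, -0.2, -13.6] [-0.047, -0.05, 0.027]
[-0.6, 0.4, -13.6] [-0.047, -0.05, 0.027]
[-1.3, 1.1, -13.5] [-0.047, -0.05, 0.027]
[-1.9, 1.7, -13.4] [-0.047, -0.05, 0.027]
[-2.5, 2.4, -13.2] [-0.047, -0.05, 0.027]
[-3.1, 3.1, -12.9] [-0.047, -0.05, 0.027]
```

play_rows([
  [[2,-2,-22],[-0.075,-0.08,0.043],0],
  [[1,-1,-22],[-0.075,-0.08,0.043],0],
  [[-1,1,-22],[-0.075,-0.08,0.043],0],
  [[-3,2,-21],[-0.075,-0.08,0.043],0],
  [[-4,4,-21],[-0.075,-0.08,0.043],0],
])

```text
t: 8.4
eef_pos: [0.4324, -0.1289, 0.2487]
tool_rot: [[0.265, -0.677, 0.687], [0.658, 0.648, 0.384], [-0.704, 0.35, 0.617]]
contact_force: [0.8, -1.1, -1.3]
opening: 0.0004
```

```bash
python3 - <<'E'
from traj import *
s=show(); 
plan((-.145,-.05,.16),Rph(25,55,90),10)
E
```

```text
t 8.4 rail tcp [-129.9 -130.   248.7] d [ 0.303  0.642 -0.704] z [0.708 0.343 0.617] F [ 0.7 -1.2 -1.3] open 0.0 j [76.9, 22.0, -47.2, 116.2, -33.2, 61.0, 88.9]
dist mm/row 12.038011369500476 deg/row 3.1922584784374752
[10.9, 3.3, -3.8] [-0.041, -0.037, -0.005]
[10.8, 3.6, -4.1] [-0.041, -0.037, -0.005]
[10.6, 3.8, -4.3] [-0.041, -0.037, -0.005]
[10.4, 4.0, -4.5] [-0.041, -0.037, -0.005]
[10.2, 4.3, -4.7] [-0.041, -0.037, -0.005]
[10.0, 4.5, -4.9] [-0.041, -0.037, -0.005]
[9.8, 4.8, -5.1] [-0.041, -0.037, -0.005]
[9.6, 5.0, -5.3] [-0.041, -0.037, -0.005]
[9.4, 5.3, -5.4] [-0.041, -0.037, -0.005]
[9.1, 5.6, -5.5] [-0.041, -0.037, -0.005]
```

play_rows([
  [[22,7,-8],[-0.082,-0.074,-0.01],0],
  [[21,8,-9],[-0.082,-0.074,-0.01],0],
  [[20,9,-9.5],[-0.082,-0.074,-0.01],0],
  [[19,10,-10],[-0.082,-0.074,-0.01],0],
  [[18,11,-11],[-0.082,-0.074,-0.01],0],
])

```text
t: 9.02
eef_pos: [0.4102, -0.0499, 0.1602]
tool_rot: [[0.479, -0.849, 0.225], [0.768, 0.529, 0.362], [-0.426, -0.0, 0.905]]
contact_force: [0.9, -1.2, -0.8]
opening: 0.0001
```

```bash
python3 - <<'E'
from traj import *
s=show(); pic('b1.png')
plan((-.145,-.045,.065),Rph(20,55,90),5)
E
```

```text
t 9.03 rail tcp [-147.4  -49.8  160.2] d [ 0.523  0.738 -0.426] z [0.246 0.348 0.905] F [ 0.9 -1.2 -0.8] open 0.0 j [89.7, 44.9, -59.2, 132.5, -47.0, 38.4, 137.0]
dist mm/row 19.271373915957565 deg/row 1.0450027047923318
[9.1, 0.1, -17.0] [-0.002, -0.018, 0.0]
[8.8, 0.1, -17.1] [-0.002, -0.018, 0.0]
[8.5, 0.1, -17.3] [-0.002, -0.018, 0.0]
[8.2, 0.2, -17.5] [-0.002, -0.018, 0.0]
[7.9, 0.2, -17.6] [-0.002, -0.018, 0.0]
```

View pics/b1.png

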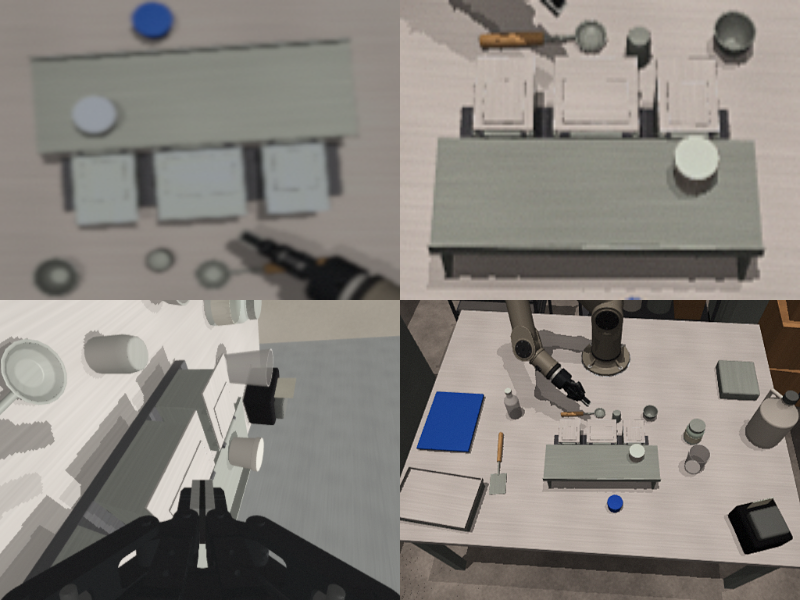

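play_rows([
  [[9,0,-17],[0,-0.018,0],0],
  [[9,0,-17],[0,-0.018,0],0],
  [[8.5,0,-17],[0,-0.018,0],0],
  [[8,0,-17.5],[0,-0.018,0],0],
  [[8,0,-17.5],[0,-0.018,0],0],
])

```text
t: 9.85
eef_pos: [0.4143, -0.0469, 0.0649]
tool_rot: [[0.495, -0.849, 0.185], [0.796, 0.529, 0.295], [-0.348, 0.001, 0.938]]
contact_force: [-0.4, -0.6, 0.3]
opening: -0.0002
```

```bash
python3 - <<'E'
from traj import *
s=show(); 
plan((-.103,-.005,.065),Rph(20,55,90),4)
E
```

```text
t 9.85 rail tcp [-143.2  -47.1   64.9] d [ 0.541  0.766 -0.348] z [0.202 0.283 0.938] F [-0.4 -0.6  0.3] open -0.0 j [87.0, 62.7, -52.7, 130.5, -43.4, 31.6, 146.8]
dist mm/row 14.55132057471864 deg/row 0.11039614317834472
[13.5, -2.1, 5.0] [-0.001, -0.002, 0.001]
[13.5, -2.1, 5.0] [-0.001, -0.002, 0.001]
[13.5, -2.2, 5.0] [-0.001, -0.002, 0.001]
[13.5, -2.2, 5.0] [-0.001, -0.002, 0.001]
```

play_rows([
  [[13.5,-2,5],[0,-0.002,0],0],
  [[13.5,-2,5],[0,-0.002,0],0],
  [[13.5,-2,5],[0,-0.002,0],0],
  [[13.5,-2,5],[0,-0.002,0],0],
])

```text
t: 10.35
eef_pos: [0.4504, 0.0013, 0.0659]
tool_rot: [[0.495, -0.85, 0.18], [0.801, 0.527, 0.284], [-0.336, 0.003, 0.942]]
contact_force: [-24.5, -22.9, 2.9]
opening: 0.0002
```

```bash
python3 - <<'E'
from traj import *
s=show(); pic('b2.png')
plan((-.103,-.005,.125),Rph(20,55,90),5)
E
```

```text
t 10.35 rail tcp [-104.3   -1.1   65.9] d [ 0.541  0.771 -0.336] z [0.196 0.274 0.942] F [-25.8 -21.4   2.9] open 0.0 j [82.7, 67.4, -57.8, 131.3, -47.8, 23.1, 147.9]
dist mm/row 11.872143420754739 deg/row 0.10238585717609122
[-4.4, -0.9, 11.0] [-0.001, 0.002, -0.0]
[-4.5, -0.9, 11.0] [-0.001, 0.002, -0.0]
[-4.5, -0.9, 11.0] [-0.001, 0.002, -0.0]
[-4.5, -0.9, 11.0] [-0.001, 0.002, -0.0]
[-4.5, -0.9, 10.9] [-0.001, 0.002, -0.0]
```

View pics/b2.png

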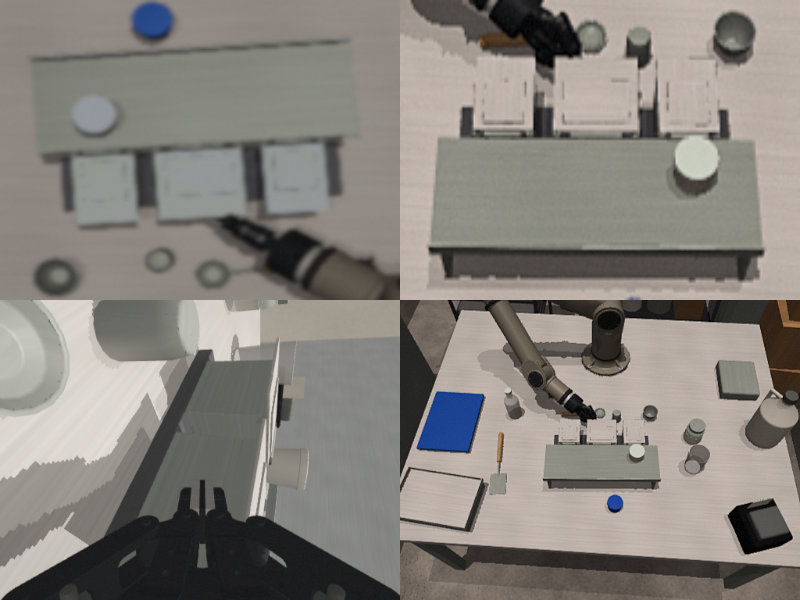

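The fingertip or a knuckle touches something (about 33 N). I'll back off a little and look.

play_rows([
  [[-10,0,-3.6],[0,0,0],0],
  [[0,0,0],[0,0,0],0],
])

```text
t: 10.8
eef_pos: [0.4447, -0.01, 0.065]
tool_rot: [[0.497, -0.848, 0.181], [0.799, 0.529, 0.284], [-0.337, 0.003, 0.941]]
contact_force: [-0.4, -0.1, 0.1]
opening: -0.0001
```

```bash
python3 - <<'E'
from traj import *
s=show(); 
im=optics.get_image('wrist'); cv2.imwrite('pics/w1.png',cv2.resize(im,(800,600),interpolation=cv2.INTER_CUBIC)[:,:,::-1])
E
```

```text
t 10.8 rail tcp [-110.7  -12.    65. ] d [ 0.543  0.769 -0.337] z [0.198 0.273 0.941] F [-0.4 -0.   0.1] open -0.0 j [83.6, 66.5, -56.6, 131.0, -47.0, 25.0, 147.6]
```

View pics/w1.png

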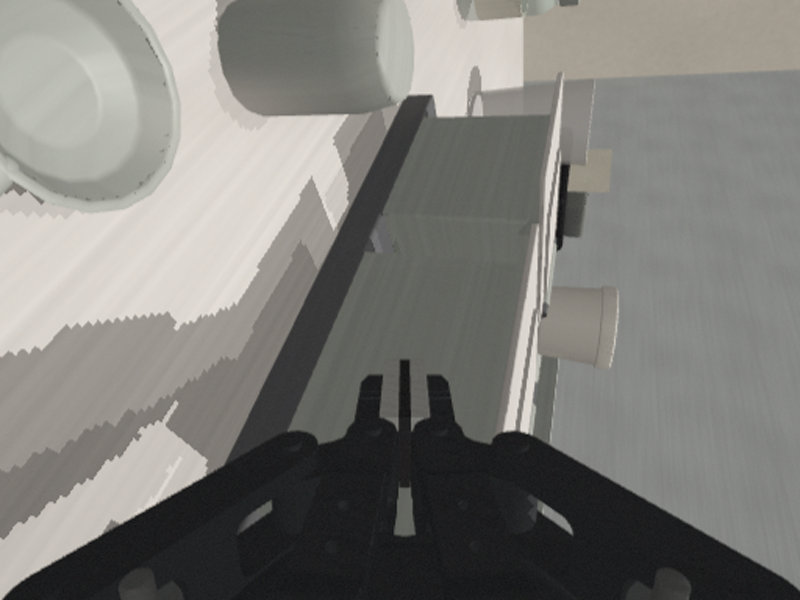

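play_rows([
  [[-3.4,0,9.4],[0,0,0],0],
  [[-3.4,0,9.4],[0,0,0],0],
  [[-3.4,0,9.4],[0,0,0],0],
])

```text
t: 11.22
eef_pos: [0.4443, -0.0088, 0.096]
tool_rot: [[0.496, -0.85, 0.18], [0.801, 0.528, 0.284], [-0.337, 0.004, 0.942]]
contact_force: [0.9, 0.5, -2.5]
opening: 0.0002
```

```bash
python3 - <<'E'
from traj import *
s=show(); 
im=optics.get_image('wrist'); cv2.imwrite('pics/w2.png',cv2.resize(im,(600,450),interpolation=cv2.INTER_CUBIC)[:,:,::-1])
E
```

```text
t 11.22 rail tcp [-111.   -10.9   96. ] d [ 0.542  0.77  -0.337] z [0.197 0.273 0.942] F [ 0.9  0.4 -2.5] open 0.0 j [84.4, 62.5, -58.9, 131.9, -48.3, 26.7, 145.3]
```

View pics/w2.png

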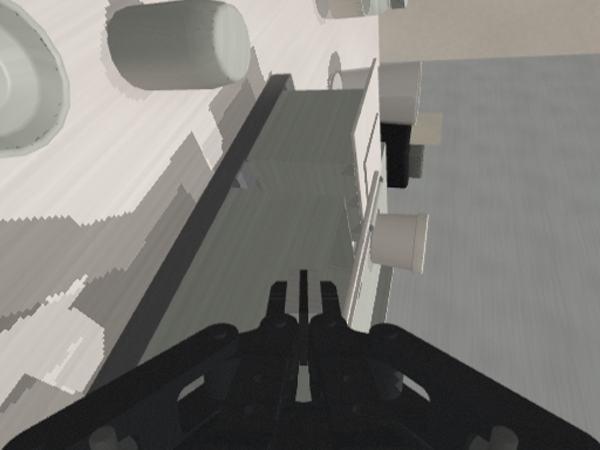

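The lid is lifting: the wrist view shows the leaf edge tilted off the wall around (365,200), with 2.5 N on the tool. Next I'll plan the arc over the spine.

```bash
cat >> traj.py <<'E'
def arcpose(a,y=-.008,head=55,roll=90):
    rho=np.interp(a,[0,30,60,90,180],[.111,.106,.098,.092,.092]); pi=np.interp(a,[0,35,175],[19.7,19.7,78])
    f=np.radians(a); return np.array([-rho*np.cos(f),y,.1+rho*np.sin(f)]),Rph(pi,head,roll)
def planlist(P,s=None):
    s=s or observe(); p=np.array(s['eef_pos']);R=np.array(s['tool_rot'])
    for (pr,Rt) in P:
        t=w(pr); rv=Ro.from_matrix(R.T@Rt).as_rotvec(); print((R.T@(t-p)*1e3).round(1).tolist(),rv.round(3).tolist()); p,R=t,Rt
E
python3 - <<'E'
from traj import *
q=np.array(observe()['joints'])
for a in range(0,181,15):
    p,R=arcpose(a); qn,e,ea=ik(w(p),R,q,w=3e-3,mg=1); print(a,(p*1e3).round(),round(e,1),round(ea,1),qn.round(0).tolist(),round(np.abs(qn-q).max())); q=qn
planlist([arcpose(a) for a in (4,10,16,22,28)])
E
```

```text
0 [-111.   -8.  100.] 0.0 0.0 [84.0, 62.0, -59.0, 132.0, -49.0, 27.0, 145.0] 0
15 [-105.   -8.  128.] 0.0 0.0 [85.0, 59.0, -62.0, 132.0, -50.0, 28.0, 143.0] 4
30 [-92.  -8. 153.] 0.0 0.0 [84.0, 55.0, -63.0, 131.0, -51.0, 30.0, 140.0] 3
45 [-72.  -8. 172.] 0.0 0.0 [81.0, 49.0, -64.0, 130.0, -52.0, 30.0, 134.0] 7
60 [-49.  -8. 185.] 0.0 0.0 [76.0, 41.0, -62.0, 127.0, -51.0, 31.0, 127.0] 8
75 [-25.  -8. 192.] 0.0 0.0 [69.0, 34.0, -58.0, 124.0, -48.0, 32.0, 118.0] 9
90 [ -0.  -8. 192.] 0.0 0.0 [61.0, 30.0, -53.0, 120.0, -43.0, 33.0, 109.0] 9
105 [ 24.  -8. 189.] 0.0 0.0 [51.0, 27.0, -46.0, 117.0, -36.0, 33.0, 99.0] 10
120 [ 46.  -8. 180.] 0.0 0.0 [42.0, 26.0, -39.0, 113.0, -28.0, 34.0, 88.0] 10
135 [ 65.  -8. 165.] 0.0 0.0 [32.0, 27.0, -32.0, 110.0, -20.0, 35.0, 79.0] 10
150 [ 80.  -8. 146.] 0.0 0.0 [24.0, 28.0, -25.0, 107.0, -13.0, 37.0, 70.0] 9
165 [ 89.  -8. 124.] 0.0 0.0 [16.0, 30.0, -20.0, 104.0, -6.0, 39.0, 62.0] 8
180 [ 92.  -8. 100.] 0.0 0.0 [11.0, 32.0, -16.0, 103.0, -2.0, 39.0, 58.0] 5
[-1.1, 0.9, 10.9] [-0.003, 0.001, 0.002]
[-2.5, -2.0, 11.1] [0.0, 0.0, 0.0]
[-1.8, -2.9, 10.9] [0.0, 0.0, 0.0]
[-1.0, -3.8, 10.6] [0.0, 0.0, 0.0]
[-0.2, -4.6, 10.2] [0.0, 0.0, 0.0]
```

play_rows([
  [[-1.5,1,11],[0,0,0],0],
  [[-2.5,-2,11],[0,0,0],0],
  [[-2,-3,11],[0,0,0],0],
  [[-1,-4,10.5],[0,0,0],0],
])

```text
t: 11.78
eef_pos: [0.4556, -0.0059, 0.1395]
tool_rot: [[0.495, -0.85, 0.18], [0.801, 0.527, 0.284], [-0.336, 0.004, 0.942]]
contact_force: [0.4, 1.2, -2.2]
opening: 0.0
```

```bash
python3 - <<'E'
from traj import *
s=show(); pic('c1.png')
p=rail(s['eef_pos']); print("alpha",np.degrees(np.arctan2(p[2]-.1,-p[0])))
planlist([arcpose(a) for a in (28,34,41,48,55)])
E
```

```text
t 11.78 rail tcp [-99.6  -8.6 139.5] d [ 0.541  0.771 -0.336] z [0.196 0.273 0.942] F [ 0.4  1.2 -2.2] open 0.0 j [84.5, 57.1, -62.3, 131.8, -50.5, 29.1, 141.4]
alpha 21.649983578487706
[0.1, -4.1, 11.6] [-0.004, 0.002, 0.001]
[0.8, -5.6, 9.6] [0.0, 0.0, 0.0]
[2.0, -7.5, 10.2] [-0.0, 0.044, -0.0]
[2.5, -8.2, 9.2] [-0.0, 0.051, 0.0]
[3.0, -8.8, 8.2] [0.0, 0.051, -0.0]
```

View pics/c1.png

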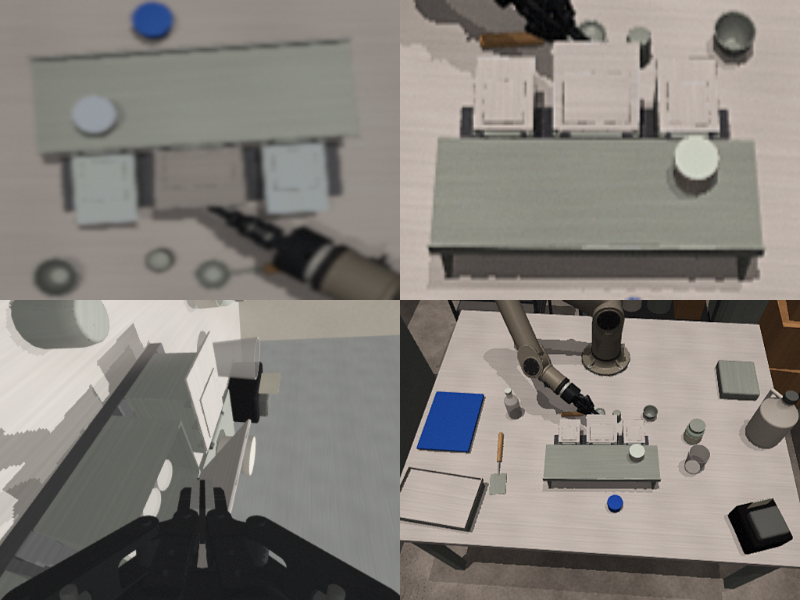

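The wide lid is rising and the narrow ones are still shut (scene crop: wide lip at y≈42, others at 57). I'll continue.

play_rows([
  [[0,-4,11.5],[0,0,0],0],
  [[1,-5.5,9.5],[0,0,0],0],
  [[2,-7.5,10],[0,0.044,0],0],
  [[2.5,-8,9],[0,0.051,0],0],
  [[3,-9,8],[0,0.051,0],0],
])

```text
t: 12.6
eef_pos: [0.4979, -0.0025, 0.1809]
tool_rot: [[0.463, -0.85, 0.251], [0.751, 0.527, 0.398], [-0.47, 0.004, 0.883]]
contact_force: [-1.4, -1.5, -2.2]
opening: -0.0001
```

```bash
python3 - <<'E'
from traj import *
s=show(); pic('c2.png')
p=rail(s['eef_pos']); print("alpha",np.degrees(np.arctan2(p[2]-.1,-p[0])))
planlist([arcpose(a) for a in (56,64,72,80,88)])
E
```

```text
t 12.6 rail tcp [-57.1  -7.7 180.9] d [ 0.506  0.723 -0.47 ] z [0.274 0.382 0.883] F [-1.5 -1.4 -2.2] open -0.0 j [77.9, 43.3, -63.1, 128.0, -51.6, 30.9, 129.4]
alpha 54.77344445165483
[-0.0, -1.8, 1.9] [-0.004, 0.008, 0.0]
[4.0, -10.5, 8.1] [0.0, 0.058, -0.0]
[4.5, -10.7, 7.0] [-0.0, 0.058, 0.0]
[5.3, -10.8, 5.7] [-0.0, 0.058, -0.0]
[6.0, -10.7, 4.5] [-0.0, 0.058, -0.0]
```

View pics/c2.png

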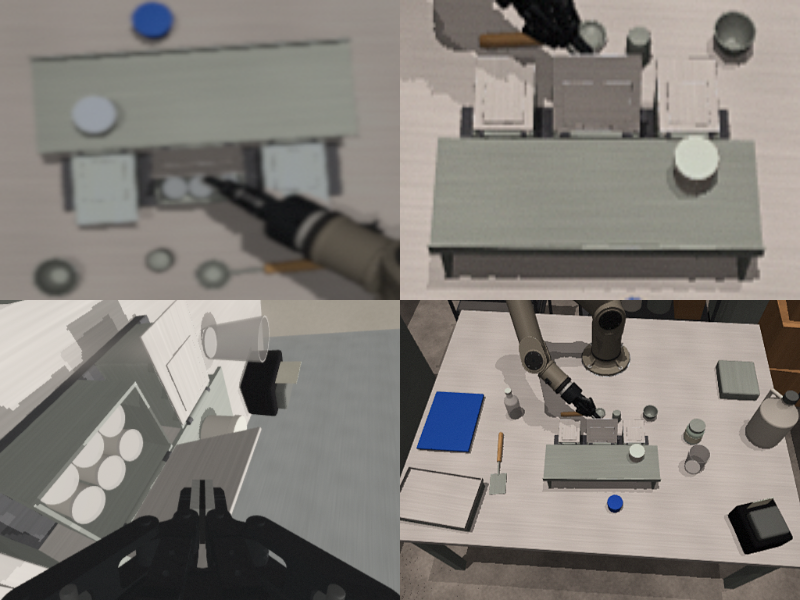

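The lid is at roughly 60°, with the fingertips on its underside. I'll continue.

play_rows([
  [[2,-7,5.5],[0,0.03,0],0],
  [[4.5,-10.5,7.5],[0,0.058,0],0],
  [[5,-10.5,6.5],[0,0.058,0],0],
  [[5.5,-10.5,5.5],[0,0.058,0],0],
  [[6,-10.5,4.5],[0,0.058,0],0],
])

```text
t: 13.42
eef_pos: [0.5569, 0.0004, 0.1904]
tool_rot: [[0.382, -0.849, 0.365], [0.623, 0.528, 0.577], [-0.683, 0.007, 0.73]]
contact_force: [-1.5, -0.6, -1.9]
opening: -0.0002
```

```bash
python3 - <<'E'
from traj import *
s=show(); pic('c3.png')
p=rail(s['eef_pos']); print("alpha",np.degrees(np.arctan2(p[2]-.1,-p[0])))
planlist([arcpose(a) for a in (92,100,108,116,124)])
E
```

```text
t 13.43 rail tcp [  1.9  -8.3 190.4] d [ 0.417  0.6   -0.683] z [0.398 0.555 0.73 ] F [-1.5 -0.5 -1.9] open -0.0 j [59.6, 29.7, -51.4, 120.0, -43.0, 32.9, 108.3]
alpha 91.22153322673596
[-0.5, -1.2, 1.0] [-0.006, 0.009, -0.002]
[6.2, -10.5, 4.1] [-0.0, 0.058, -0.0]
[7.2, -10.2, 3.1] [-0.0, 0.058, 0.0]
[8.1, -9.7, 2.2] [0.0, 0.058, -0.0]
[9.0, -9.1, 1.3] [0.0, 0.058, -0.0]
```

View pics/c3.png

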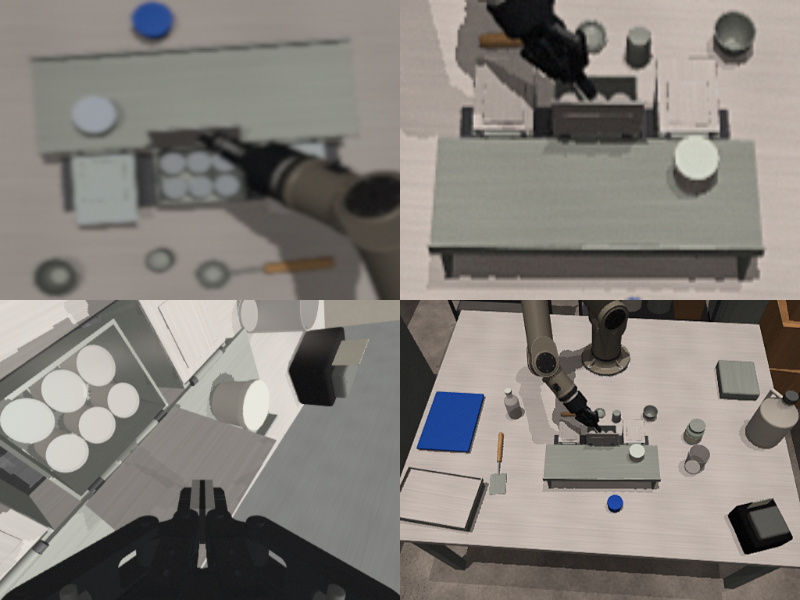

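The lid is past vertical, and the contact is still well inside the leaf's edge (wrist view: tips at (205,485), edge at 275). I'll continue.

play_rows([
  [[3,-6,3],[0,0.035,0],0],
  [[6.5,-10.5,4],[0,0.058,0],0],
  [[7,-10,3],[0,0.058,0],0],
  [[8,-9.5,2],[0,0.058,0],0],
  [[9,-9,1.5],[0,0.058,0],0],
])

```text
t: 14.25
eef_pos: [0.6109, 0.0029, 0.1728]
tool_rot: [[0.27, -0.849, 0.454], [0.448, 0.528, 0.721], [-0.852, 0.009, 0.524]]
contact_force: [-2.0, -0.5, -0.3]
opening: 0.0
```

```bash
python3 - <<'E'
from traj import *
s=show(); pic('c4.png')
p=rail(s['eef_pos']); print("alpha",np.degrees(np.arctan2(p[2]-.1,-p[0])))
planlist([arcpose(a) for a in (130,138,146,154,162)])
E
```

```text
t 14.25 rail tcp [ 56.   -8.9 172.8] d [ 0.296  0.432 -0.852] z [0.495 0.693 0.524] F [-2.1 -0.4 -0.3] open 0.0 j [35.9, 26.2, -34.0, 111.1, -24.9, 35.4, 83.4]
alpha 127.58019622675741
[3.6, -2.1, -0.4] [-0.006, 0.018, -0.004]
[10.4, -7.6, -0.0] [-0.0, 0.058, 0.0]
[11.1, -6.5, -0.6] [-0.0, 0.058, -0.0]
[11.7, -5.3, -1.2] [0.0, 0.058, -0.0]
[12.1, -3.9, -1.6] [0.0, 0.058, -0.0]
```

View pics/c4.png

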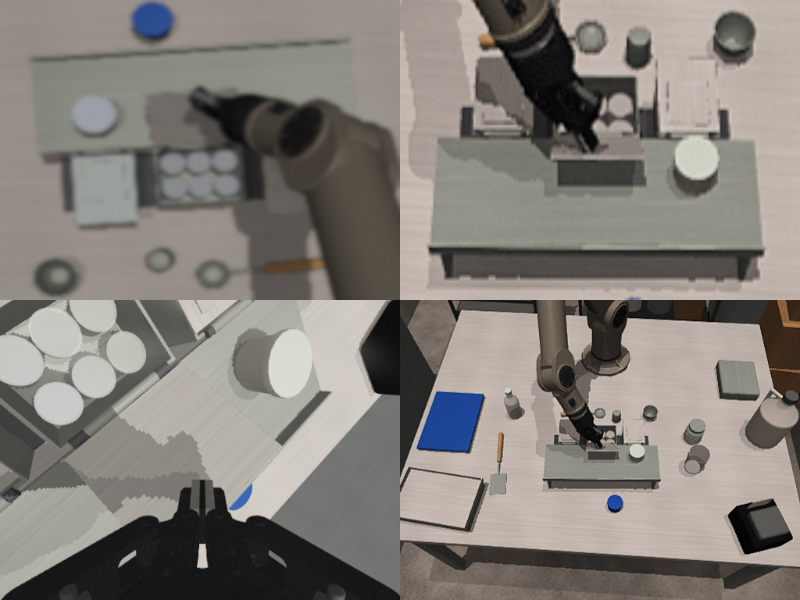

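```bash
sed -i 's/\[0,30,60,90,180\],\[.111,.106,.098,.092,.092\]/[0,30,60,90,128,150,180],[.111,.106,.098,.092,.092,.082,.082]/' traj.py; python3 - <<'E'
from traj import *
planlist([arcpose(a) for a in (134,141,148,155,162)])
E
```

```text
[9.8, -4.5, -2.2] [-0.006, 0.047, -0.004]
[10.1, -4.0, -2.4] [-0.0, 0.051, -0.0]
[10.1, -2.8, -2.8] [0.0, 0.051, 0.0]
[9.4, -3.3, -1.6] [0.0, 0.051, -0.0]
[9.5, -3.0, -1.3] [-0.0, 0.051, 0.0]
```

play_rows([
  [[10,-4.5,-2],[0,0.047,0],0],
  [[10,-4,-2.5],[0,0.051,0],0],
  [[10,-3,-2.5],[0,0.051,0],0],
  [[9.5,-3,-1.5],[0,0.051,0],0],
  [[9.5,-3,-1.5],[0,0.051,0],0],
])

```text
t: 15.08
eef_pos: [0.6329, 0.0038, 0.1255]
tool_rot: [[0.152, -0.848, 0.507], [0.255, 0.529, 0.809], [-0.955, 0.006, 0.297]]
contact_force: [-0.7, 0.6, 0.6]
opening: 0.0002
```

```bash
python3 - <<'E'
from traj import *
s=show(); pic('c5.png')
p=rail(s['eef_pos']); print("alpha",np.degrees(np.arctan2(p[2]-.1,-p[0])))
planlist([arcpose(a) for a in (168,174,180)])
E
```

```text
t 15.07 rail tcp [ 78.   -9.2 125.5] d [ 0.167  0.246 -0.955] z [0.553 0.778 0.297] F [-0.6  0.7  0.6] open 0.0 j [17.2, 28.7, -20.2, 106.1, -8.5, 38.1, 64.4]
alpha 161.90162921768908
[8.9, -1.6, -1.1] [-0.005, 0.043, -0.005]
[8.4, -1.1, -1.4] [-0.0, 0.044, 0.0]
[8.4, -0.4, -1.6] [0.0, 0.007, -0.0]
```

View pics/c5.png

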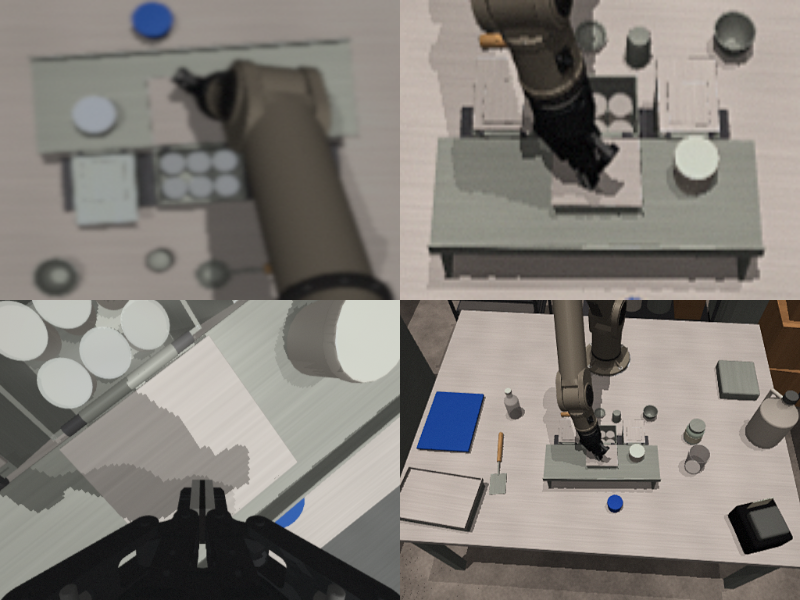

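The lid is at roughly 163° and still under the tips. Now the final press-down.

play_rows([
  [[9,-1.5,-1],[0,0.043,0],0],
  [[8.5,-1,-1.5],[0,0.044,0],0],
  [[5,0,-1],[0,0,0],0],
])

```text
t: 15.65
eef_pos: [0.6372, 0.0061, 0.1039]
tool_rot: [[0.11, -0.85, 0.516], [0.185, 0.528, 0.829], [-0.977, 0.004, 0.215]]
contact_force: [-0.2, 0.9, 0.4]
opening: -0.0002
```

```bash
python3 - <<'E'
from traj import *
s=show(); pic('c6.png')
E
```

```text
t 15.65 rail tcp [ 82.4  -7.2 103.9] d [ 0.12   0.178 -0.977] z [0.563 0.798 0.215] F [-0.2  0.9  0.4] open -0.0 j [11.4, 30.5, -16.1, 104.7, -3.6, 39.1, 58.8]
```

View pics/c6.png

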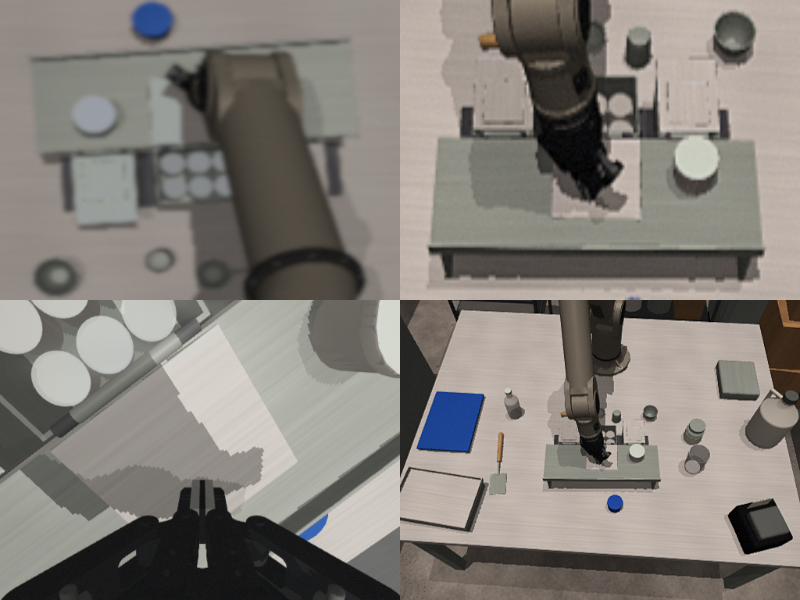

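play_rows([
  [[4,0,-1],[0,0,0],0],
  [[2,0,-0.5],[0,0,0],0],
])

```text
t: 16.1
eef_pos: [0.6374, 0.0053, 0.1021]
tool_rot: [[0.111, -0.849, 0.517], [0.184, 0.528, 0.829], [-0.977, 0.003, 0.214]]
contact_force: [-19.7, -4.2, 45.7]
opening: 0.0
```

play_rows([
  [[2,0,0],[0,0,0],0],
  [[0,0,0],[0,0,0],0],
])

```text
t: 16.35
eef_pos: [0.6374, 0.0054, 0.102]
tool_rot: [[0.111, -0.849, 0.516], [0.183, 0.528, 0.829], [-0.977, 0.002, 0.214]]
contact_force: [-22.6, -6.3, 50.3]
opening: 0.0001
```

It's firmly on its stop: 50 N, TCP height steady at 0.102. I'll lift clear and check.

play_rows([
  [[-5,0,1],[0,0,0],0],
  [[-15,0,3],[0,0,0],0],
  [[-40,0,9],[0,0,0],0],
  [[-50,0,0],[0,0,0],0],
  [[-50,-20,-20],[0,0,0],0],
])

```text
t: 16.98
eef_pos: [0.633, -0.0367, 0.2529]
tool_rot: [[0.109, -0.852, 0.512], [0.186, 0.523, 0.832], [-0.977, 0.004, 0.215]]
contact_force: [0.6, 0.1, -0.0]
opening: -0.0001
```

play_rows([
  [[-20,0,-50],[0,0,0],0],
  [[0,0,-60],[0,0,0],0],
  [[0,0,-60],[0,0,0],0],
  [[0,0,0],[0,0,0],0],
])

```text
t: 17.48
eef_pos: [0.5399, -0.1898, 0.2328]
tool_rot: [[0.108, -0.845, 0.525], [0.181, 0.535, 0.825], [-0.978, 0.006, 0.211]]
contact_force: [0.5, -0.2, -0.1]
opening: 0.0003
```

```bash
python3 - <<'E'
from traj import *
s=show(); pic('d1.png')
for n in ('top','scene'):
  optics.get_image(n)
  for t,z in (('tub',.14),('shaker',.058),('cup',.045),('spoon',.01)):
    for r in optics.cut_out(n,t)[:2]:
      v,u=np.nonzero(r['pixels']); print(n,t,round(r['score'],2),rail(ray(n,(u.min()+u.max())/2,(v.min()+v.max())/2,z)).round(3))
E
```

```text
t 17.48 rail tcp [ -26.2 -197.1  232.8] d [ 0.118  0.174 -0.978] z [0.572 0.793 0.211] F [ 0.5 -0.2 -0.1] open 0.0 j [30.9, 17.8, -13.4, 104.4, -9.4, 55.9, 80.8]
top tub 0.79 [0.053 0.135 0.14 ]
top tub 0.79 [0.2   0.047 0.14 ]
top cup 0.9 [-0.203  0.216  0.045]
top spoon 0.73 [-0.218 -0.077  0.01 ]
scene tub 0.87 [0.266 0.047 0.14 ]
scene tub 0.76 [0.063 0.133 0.14 ]
scene shaker 0.67 [-0.16   0.066  0.058]
scene cup 0.55 [-0.193  0.214  0.045]
scene spoon 0.77 [-0.213 -0.08   0.01 ]
```

View pics/d1.png

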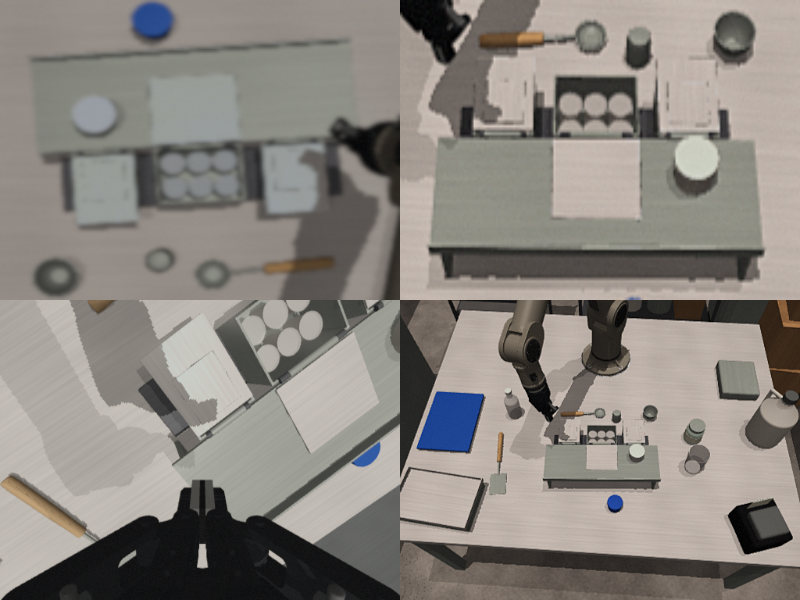

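The wide lid lies flat on the ledge (scene crop 553–640, 140–218). The tub is upright at (695,160), the narrow lids are shut, the bystanders look unmoved, and the arm is clear. Handing in.

```bash
python3 -c "
from cell import workorder
print(workorder.close_job())"
```

```text
the job is handed in; nothing more can be done
None
```

The wide caddy (middle place) is open and the job is handed in at about 18 s of the 61 s allowed. The hand-in reported no verdict.

**What I did:** I pushed the white tub sideways along the ledge with two slightly open fingertips. I then shut the fingers, lifted the wide lid by its lip from the front right and followed it over its spine. A final press of about 50 N on the flat lid put it on its stop, with the tool tip steady at 0.102 m. After that I moved the arm clear.

**Last checks:**
- **Tub:** it stands upright about 133–135 mm to the left of the caddy's middle, where over 90 mm is needed. The top and scene cameras agree on that; they differ by about 10 mm in the other direction along the ledge.
- **Lids:** the wide lid looks flat on the ledge and the two narrow lids look shut. I judged this from the pictures and the press, as no joint angles are reported.
- **Bystanders:** by eye none has moved. The measured shaker position came out about 20–25 mm different from the first measurement. I put that down to the cruder method used the second time, because it looks to be in the same place in the pictures.
- **Robot:** the tool force was near zero after moving clear.

**One unplanned contact:** while sliding under the lip, the gripper touched the front wall or lip with about 33 N. I could not tell whether it was the fingertip or the gripper's body. I backed off about 10 mm and carried on.

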